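# Make up a cake kit and a sauce kit in two trays

## Task

Make up the two recipe kits. The blue tray is the cake kit: stand the large measuring cup in its square compartment with the small measuring cup nested inside it, and the red-capped spice jar in its narrow compartment; the wooden tray is the pasta-sauce kit: the tin goes in its square compartment and the green-capped jar in its narrow one. Everything ends upright and flat on the bottom of its place, and the kitchen timer and the drinking glass stay where they stand.

Things in the scene. Friction and masses are not known exactly. Their poses are not given: they have to be found in the camera images.
- blue_tray: low two-compartment tray, painted blue, loose, 184 (own y) x 116 (own x) x 30 mm, open on top. Origin: centre of underside, z up. Floors 6 mm above it; walls 6 mm thick, 30 mm high. Square compartment, 104 x 104 mm inside, centred at own (x, y) = (0, +34 mm); narrow one, 104 (x) by 62 mm (y), centred at (0, -55 mm); a 26 mm high wall between them at y = -21 mm. Starts at yaw -0.8 to -0.1 rad.
- wood_tray: low two-compartment tray of brown wood, loose, 184 (own y) x 116 (own x) x 30 mm, open on top. Origin: centre of underside, z up. Floors 6 mm above it; walls 6 mm thick, 30 mm high. Square compartment, 104 x 104 mm inside, centred at own (x, y) = (0, +34 mm); narrow one, 104 (x) by 62 mm (y), centred at (0, -55 mm); a 26 mm high wall between them at y = -21 mm. Starts at yaw -0.8 to -0.1 rad.
- large_cup: steel measuring cup, outside diameter 84 mm (too wide to grasp across), 44 mm tall, wall 2.5, floor 3 mm, 0.11 kg. Origin: centre of underside, z up. Black strip handle, 14 mm wide, 6 mm thick, top level with the rim, along own -x from 40 to 100 mm off the axis, at the start roughly towards the robot: pinch it across its width from above, some 64 mm off the axis. It clears the tray's walls.
- small_cup: like large_cup: outside diameter 54 mm, 50 mm tall, wall 2.5, floor 3 mm, 0.06 kg. Origin: centre of underside, z up. Black handle 14 mm wide, 6 mm thick, top level with the rim, along own -x from 25 to 85 mm off the axis, at the start roughly to the robot. In the large cup it has 12 mm play all round, its rim is 9 mm higher; its handle passes 3 mm over the large cup's rim and handle.
- red_jar: glass spice jar with a red cap and brown label, 45 mm in diameter, 106 mm tall, about 0.11 kg (the one among the work; other red-capped jars stand far back). Origin: centre of its underside, z up. Its body is 42 mm wide; grasp about 70 mm up.
- green_jar: glass spice jar with a green cap, 44 mm in diameter, 100 mm tall, about 0.11 kg (another one stands far back beyond the hob). Origin: centre of its underside, own z up. Grasp its body about 68 mm up.
- tin: plain pale tin with a pull ring, 66 mm in diameter, 67 mm tall, about 0.25 kg. Origin: centre of its underside, own z up. Grasp it across, about 50 mm up, above the tray's walls.
- timer: wind-up kitchen timer, red below and white above, 63 mm wide, 46 mm tall, loose; a bystander, not to be moved. Origin: centre of its underside.
- glass: small clear drinking glass, 49 mm wide, 62 mm tall, loose; a bystander, not to be moved. Origin: centre of its underside.

How it is judged (in metres and radians):
At the end, for the whole second after the job is handed in: Upright (0.15 rad), at rest (20 mm/s), on their floors: blue tray: large cup (square cell, within 15 mm of its centre), small cup on its inside floor (axes within 16 mm), red jar (narrow cell, within 34 x 13 mm); wooden tray: tin (square cell, 24 mm), green jar (narrow cell). Trays level (0.1 rad) (x of large_cup in the frame of blue_tray between -0.015 and 0.015 m and y of large_cup in the frame of blue_tray between 0.019 and 0.049 m and z of large_cup in the frame of blue_tray between 0.002 and 0.012 m and angle between each of large_cup, small_cup, red_jar, tin, green_jar's own z axis and vertical below 0.15 rad and horizontal distance between small_cup and large_cup below 0.016 m and z of small_cup in the frame of large_cup between 0 and 0.009 m and x of red_jar in the frame of blue_tray between -0.034 and 0.034 m and y of red_jar in the frame of blue_tray between -0.068 and -0.042 m and z of red_jar in the frame of blue_tray between 0.002 and 0.012 m and x of tin in the frame of wood_tray between -0.024 and 0.024 m and y of tin in the frame of wood_tray between 0.01 and 0.058 m and z of tin in the frame of wood_tray between 0.002 and 0.012 m and x of green_jar in the frame of wood_tray between -0.034 and 0.034 m and y of green_jar in the frame of wood_tray between -0.068 and -0.042 m and z of green_jar in the frame of wood_tray between 0.002 and 0.012 m and angle between each of blue_tray, wood_tray's own z axis and vertical below 0.1 rad and linear speed of each of large_cup, small_cup, red_jar, tin, green_jar below 0.02 m/s); the robot touches nothing.
It fails at once if the timer or the glass is pushed out of its place (over 30 mm) (distance of any of timer, glass from where it was at the start of the episode above 0.03 m).
It also fails if it takes over 136 s, if anything falls off the work surface, if the arm or the gripper's body presses on something with over 40 N, if the wrist force passes 120 N, or if a joint passes its speed limit or range.

## Robot

A 6-joint arm with a two-finger parallel gripper is mounted at the origin on a cart in front of the work surface, level with it; the furniture and walls round the work are solid. World frame = base frame: x ahead of the robot, y to its left, z up, the work surface at z = 0. Lengths are in mm, angles in degrees, forces in N, time in s.
With the tool pointing down it reaches from about 350 to 850 mm from the base axis. Payload 8.1 kg.
Tool frame: the origin (TCP) lies midway between the tips of the shut fingers; the grasp point (between the pads) lies 19 mm behind it; z points along the fingers, y is the line along which they close (so a half turn about z gives the same grasp; the last joint's range is limited). The gripper opens to 85 mm and grips with 20 to 120 N. Pads are 22 mm wide; open, the fingers measure 114 mm over their backs; the gripper's body (76 mm by 85 mm) begins 54 mm behind the grasp point. The pads swing forward as they close: fully open they stand 13 mm farther back than shut.
Start: joints at [-68.606, 7.471, 85.268, -0, 87.261, -4.893], TCP at [265.743, -537.946, 209.592] pointing down, gripper open.
Joint ranges: [-169.43, 169.43], [-51.17, 129.36], [1.28, 143.12], [-76.62, 256.62], [0, 156.53], [-152.29, 152.29]. Speed limits (degrees/s): [136.94, 136.94, 159.86, 180, 180, 180].

## Interface

Orientations are given as [roll, pitch, yaw] about the fixed x, y, z axes, in that order (R = Rz(yaw) Ry(pitch) Rx(roll)).
In Python, from bench import r gives the robot as it stands.
- The arm moves only by the tool apply_moves, never from a script. Its argument "steps" is a list of rows, each a list of 7 numbers: the opening, from -1 (shut) to 1 (fully open), then the shift along the tool's x, y, z in mm, then the turn, a rotation vector about the tool's x, y, z in units of 5 degrees (1.0 is 5 degrees). A call has exactly 8 rows; each row shifts and turns the commanded pose from where the row before left it, along the tool's axes as they then stand; what a row does not reach is not made up. A row lasts 1/10 s, in which the tool goes at most 50 mm and 8.59 degrees, less where a joint would pass 70% of its speed; a pose out of reach is approached as far as the arm can. A call is refused whole if a number of a shift passes 50 or a number of a turn 1, either way. A call with a gripper value outside its range is refused whole. The fingers move at their own pace and stop on an object; "squeeze" is the grip in N (left out, the last holds). Time passes only in rows, so rows that do not move let the fingers close, or fill a call up. It gives the time, the measured TCP pose, the force, the opening and the grip force at its end, in the units of the state.
- r.sense(): the state, without advancing time (a new reading comes with each control period).
- r.snapshot(name): name is "scene" or "top" or "wrist"; returns a dict with "color" (400x640x3 uint8, blue, green, red), "depth" (400x640 float32, mm along the optical axis (not along the pixel's ray), 0 where there is no reading), "mtx" (3x3 intrinsics, pixels), "T" (4x4, takes a point from camera to world coordinates); the wrist camera has in their place "hand_eye" (4x4, takes a point from camera to tool coordinates, whose origin is the TCP and whose axes are the flange's). Camera axes: x right, y down, z forward; pixel columns grow to the right and rows downward; lengths in mm; the calibration is good to about 2 mm. The wrist camera is an equidistant fisheye: a pixel r from the principal point sees the ray r / f radians off the axis. A picture is of the moment at which its call begins: read the wrist's pose just before it.
- r.hand_in(): hands the job in; it is judged then, once.
The state is a dict: "time": time; "joint_pos": joint angles; "qd": joint speeds; "joint_efforts": joint torques, N m; "tool_pos": TCP position; "tcp_rot": TCP orientation; "ft_force": force on the tool from outside, world axes, zero at the start; "wrist_torque": the same for the moment, N m; "finger_gap": finger opening in mm; "grip_force": force on a finger pad.
Only numpy, scipy, OpenCV 4.12 (cv2) and the standard library are available. Lean on these libraries where they do the work, as an engineer would, in place of code of your own. Each camera call takes 0.05 s, during which the arm holds its last target. There are 200 camera calls.

## Working session

There is one attempt and no reset: what is moved stays moved. The work goes in short steps, Python scripts to look and compute and a tool call to move; the robot and the scene stay as the last step left them, time stands still between calls to the robot, and variables do not carry over. Pictures are saved under pics/ and viewed, at most 14 in all, crops included, and the job is handed in when it is done.

Besides the shell and the picture viewer there is one more tool, called after "Request:" as name([rows], argument=value, ...), one row to a line, values as JSON. apply_moves: Moves the arm, as the interface text tells. Its arguments: {"type":"object","properties":{"steps":{"type":"array"},"squeeze":{"type":"number"}},"required":["steps"]}

```bash
ls; mkdir -p pics
python3 - <<'E'
from bench import r
import cv2,numpy as np,pickle
print(r.sense())
d={}
for n in("scene","top"):
    s=r.snapshot(n); d[n]=s; cv2.imwrite(f"pics/{n}0.png",s["color"]); print(n,s["mtx"],s["T"])
pickle.dump(d,open("s0.pkl","wb"))
E
```

```text
pics
{'time': 0.0, 'joint_pos': array([-6.86037910e+01,  7.51587755e+00,  8.53288799e+01, -6.70136749e-04,
        8.72613447e+01, -4.89387016e+00]), 'qd': array([-0.06372994, -0.0061598 , -0.05063372,  0.15568276,  0.09111255,
       -0.09957075]), 'joint_efforts': array([-2.36308770e-04, -5.69393599e+01, -5.00557995e+01, -2.39529118e-04,
        1.44996378e-02,  6.17569782e-06]), 'tool_pos': array([ 265.54336623, -537.38613992,  208.5402732 ]), 'tcp_rot': array([-1.79894228e+02, -8.38473270e-03,  2.62901040e+01]), 'ft_force': array([-0.49340326,  0.77266333, -0.0585007 ]), 'wrist_torque': array([ 0.04431057, -0.02079391,  0.00093253]), 'grip_force': 0.0, 'finger_gap': 85.6978114107938}
scene [[377.32366596   0.         320.32607876]
 [  0.         377.32366596 205.90284464]
 [  0.           0.           1.        ]] [[-7.15305306e-01 -3.56750871e-01  6.00888621e-01  3.62232357e+01]
 [-6.98774222e-01  3.74100997e-01 -6.09723733e-01  5.11707393e+02]
 [-7.27355959e-03 -8.56024100e-01 -5.16884740e-01  4.94341103e+02]
 [ 0.00000000e+00  0.00000000e+00  0.00000000e+00  1.00000000e+00]]
top [[365.7780144    0.         322.38396017]
 [  0.         365.7780144  199.06048529]
 [  0.           0.           1.        ]] [[ 2.04922565e-02 -9.97115241e-01  7.30839469e-02  4.95950612e+02]
 [-9.99763779e-01 -1.99073651e-02  8.72255318e-03 -2.59259702e+01]
 [-7.24248191e-03 -7.32454277e-02 -9.97287648e-01  9.97897389e+02]
 [ 0.00000000e+00  0.00000000e+00  0.00000000e+00  1.00000000e+00]]
```

View pics/top0.png

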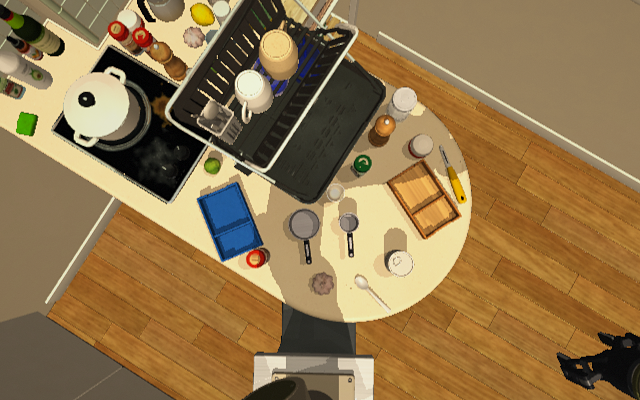

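View pics/scene0.png

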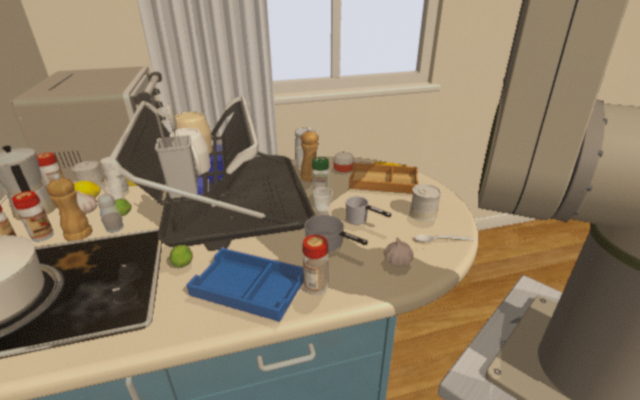

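The top view shows the blue tray (229,221), wood tray (424,200), large cup (304,225), small cup (348,224), red jar (256,258), green jar (361,163), tin (400,262), glass (335,192) and timer (420,147). The scene view agrees with this. Next I'll measure them from depth.

```bash
cat > h.py <<'E'
import cv2,numpy as np
def cloud(s):
    """world point for each pixel (HxWx3) from a pinhole depth image"""
    h,w=s["depth"].shape; u,v=np.meshgrid(np.arange(w),np.arange(h)); K=s["mtx"];d=s["depth"]
    P=np.stack([(u-K[0,2])/K[0,0]*d,(v-K[1,2])/K[1,1]*d,d],-1)
    W=P@s["T"][:3,:3].T+s["T"][:3,3]; W[d==0]=np.nan
    return W
def onplane(s,uv,z):
    K=s["mtx"];T=s["T"];ray=T[:3,:3]@np.array([(uv[0]-K[0,2])/K[0,0],(uv[1]-K[1,2])/K[1,1],1])
    return T[:3,3]+ray*(z-T[2,3])/ray[2]
def box(W,c,rad,zlo,zhi):
    m=(np.hypot(W[...,0]-c[0],W[...,1]-c[1])<rad)&(W[...,2]>zlo)&(W[...,2]<zhi)
    return m
E
python3 - <<'E'
import pickle,cv2,numpy as np
from h import *
s=pickle.load(open("s0.pkl","rb"))["top"]; W=cloud(s)
t=W[215:225,320:335].reshape(-1,3); print("table z",np.nanmean(t[:,2]))
it=dict(red=(256,258,106,30),green=(361,163,100,30),tin=(400,262,67,42),large=(304,225,44,50),small=(348,224,50,35),glass=(335,192,62,33),timer=(420,147,46,40),mill=(384,128,100,30),bl=(229,221,20,110),wd=(424,200,20,110),garlic=(322,284,30,30))
for n,(u,v,z,rad) in it.items():
    c=onplane(s,(u,v),z)[:2]
    lo,hi=(8,38) if n in("bl","wd") else (z-8 if n!="garlic" else 10,z+12)
    m=box(W,c,rad,lo,hi); p=W[m]
    print(n,"guess",c.round(),len(p), end=" ")
    if len(p)>3:
        print("z max/med",np.nanmax(p[:,2]).round(),np.median(p[:,2]).round(),"rect",cv2.minAreaRect(p[:,:2].astype(np.float32)),"circ",cv2.minEnclosingCircle(p[:,:2].astype(np.float32)))
    else: print()
c=s["color"]
cv2.imwrite("pics/crop0.png",cv2.resize(c[90:300,190:480],None,fx=2.75,fy=2.75,interpolation=cv2.INTER_CUBIC))
hm=np.nan_to_num(W[90:300,190:480,2],nan=0).clip(0,125)*2
cv2.imwrite("pics/hm0.png",cv2.resize(hm.astype(np.uint8),None,fx=2.75,fy=2.75,interpolation=cv2.INTER_NEAREST))
E
```

```text
table z -0.635052798449877
red guess [415. 140.] 262 z max/med 109.0 105.0 rect ((411.878662109375, 142.83128356933594), (41.28867721557617, 43.187007904052734), 47.08073043823242) circ ((412.29937744140625, 142.79278564453125), 22.042577743530273)
green guess [ 653. -112.] 241 z max/med 105.0 100.0 rect ((653.0878295898438, -116.09588623046875), (40.99298858642578, 41.7172737121582), 65.0887451171875) circ ((653.2181396484375, -116.02367401123047), 21.69841766357422)
tin guess [ 409. -216.] 527 z max/med 70.0 64.0 rect ((403.6944885253906, -218.41195678710938), (63.84422302246094, 62.518280029296875), 46.507179260253906) circ ((404.1018371582031, -218.220947265625), 32.890968322753906)
large guess [497.  29.] 142 z max/med 47.0 43.0 rect ((499.26092529296875, 29.58014678955078), (81.7854232788086, 82.89506530761719), 49.10365295410156) circ ((493.7032775878906, 29.14239501953125), 46.39838790893555)
small guess [502. -85.] 103 z max/med 53.0 49.0 rect ((502.26959228515625, -85.1432876586914), (52.088409423828125, 60.224708557128906), 59.90884780883789) circ ((499.7386779785156, -86.
[... 657 characters left out ...]
2.3681640625), 21.498743057250977)
bl guess [504. 231.] 919 z max/med 34.0 24.0 rect ((500.2751770019531, 229.44700622558594), (187.89584350585938, 117.26239776611328), 24.116294860839844) circ ((502.5296936035156, 229.21629333496094), 107.47428131103516)
wd guess [ 571. -289.] 1401 z max/med 35.0 18.0 rect ((587.3314208984375, -308.8000793457031), (183.9867401123047, 168.17042541503906), 33.6905517578125) circ ((574.7367553710938, -289.8503723144531), 108.41593170166016)
garlic guess [345. -21.] 259 z max/med 42.0 35.0 rect ((344.67413330078125, -21.878082275390625), (54.195045471191406, 56.77601623535156), 54.53507995605469) circ ((344.8836975097656, -21.7965030670166), 29.101011276245117)
```

View pics/crop0.png

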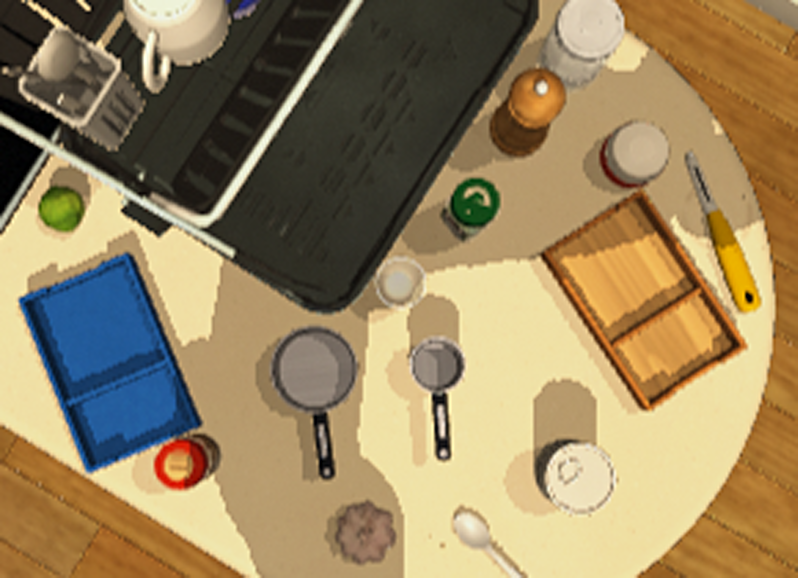

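View pics/hm0.png

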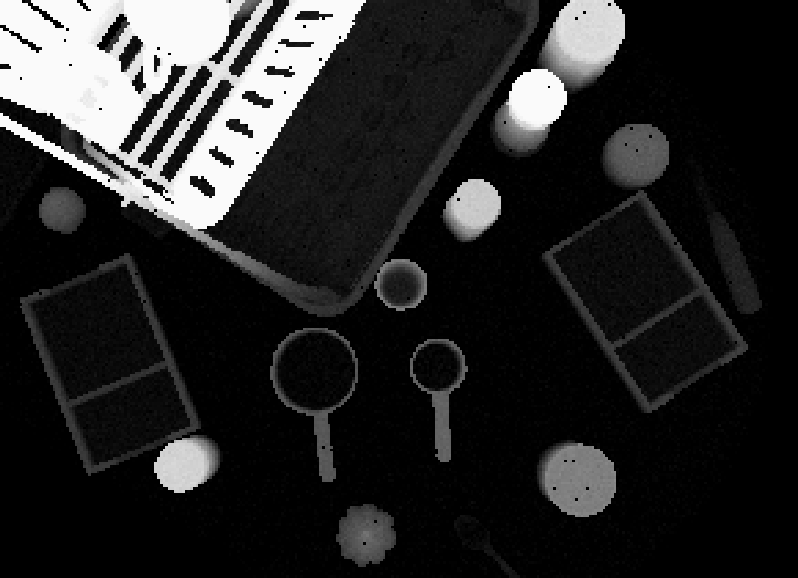

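The crop and height map show every item clearly: the tray dividers, and the cup handles pointing to the robot at crop (325,450) and (443,430). Next I'll fit the tray poses and handle directions.

```bash
cat >> h.py <<'E'
from scipy.optimize import least_squares
def fit_tray(W,c0,th0):
    """fit centre and long-axis (own +y) angle from tall rim points, using the outline of walls"""
    c=np.array(c0,float);th=np.radians(th0)
    for _ in range(3):
        u=np.array([np.cos(th),np.sin(th)]);n=np.array([-u[1],u[0]])
        Q=W.reshape(-1,3); Q=Q[(Q[:,2]>24)&(Q[:,2]<36)]
        a=(Q[:,:2]-c)@u;b=(Q[:,:2]-c)@n
        Q=Q[(abs(a)<101)&(abs(b)<67)&((abs(a)>80)|(abs(b)>46)|(abs(a+21)<8)),:2]
        def f(p):
            u=np.array([np.cos(p[2]),np.sin(p[2])]);n=np.array([-u[1],u[0]])
            a=(Q-p[:2])@u;b=(Q-p[:2])@n
            return np.min([abs(abs(a)-89),abs(abs(b)-55),abs(a+21)],0)
        s=least_squares(f,[*c,th],loss="soft_l1",f_scale=2); c=s.x[:2];th=s.x[2]
    u=np.array([np.cos(th),np.sin(th)])
    return c,np.degrees(th),c+34*u,c-55*u,np.abs(s.fun).mean(),len(Q)
def plan(cur,to):
    """tool-frame shift (mm) and tool-z turn (5deg units) from cur (x,y,z,yaw) to to; shift made at the current yaw"""
    y=np.radians(cur[3]);c,s=np.cos(y),np.sin(y);d=np.array(to[:3])-cur[:3]
    print("at yaw %.1f: tool dx %.1f dy %.1f dz %.1f, turn units %.2f"%(cur[3],c*d[0]+s*d[1],s*d[0]-c*d[1],-d[2],-((to[3]-cur[3]+180)%360-180)/5))
E
python3 - <<'E'
import pickle
from h import *
s=pickle.load(open("s0.pkl","rb"))["top"]; W=cloud(s)
print(fit_tray(W,(500,229),24)); print(fit_tray(W,(571,-289),34))
for n,c,R,z in(("large",(499,29.5),42,44),("small",(502,-85),27,50)):
    m=box(W,c,R+70,z-12,z+8); p=W[m][:,:2]; 
    f=lambda q:np.hypot(*(p[abs(np.hypot(*(p-q).T)-R)<6]-q).T).mean()
    ring=p[abs(np.hypot(*(p-c).T)-R+1)<5]
    x=least_squares(lambda q:np.hypot(*(ring-q).T)-R+1.25,c,loss="soft_l1").x
    d=np.hypot(*(p-x).T); hp=p[(d>R+4)&(d<R+62)&(p[:,0]<x[0]-15)]
    hc=hp.mean(0);v=hc-x
    vx,vy,x0,y0=cv2.fitLine(hp.astype(np.float32),cv2.DIST_HUBER,0,.1,.1).ravel()
    print(n,x,"handle",len(hp),hc,np.hypot(*v),"dir",np.degrees(np.arctan2(v[1],v[0])),"line",np.degrees(np.arctan2(vy,vx)), "reach",d[(d<R+70)].max())
for n,c,rad in(("rackedge near green",(653,-116),95),("near wood sq",(600,-308),130)):
    m=box(W,c,rad,20,200);q=W[m];print(n)
    for z0,z1 in((20,35),(35,60),(60,130)):
        k=q[(q[:,2]>z0)&(q[:,2]<z1)&(np.hypot(q[:,0]-c[0],q[:,1]-c[1])>30)]
        if len(k): i=np.argmin(np.hypot(k[:,0]-c[0],k[:,1]-c[1]));print(z0,len(k),k[i])
E
```

```text
(array([502.04015202, 229.42013745]), np.float64(24.202675703663743), array([533.05158506, 243.35896885]), array([451.87459857, 206.87202784]), np.float64(1.5065513520159475), 468)
(array([ 573.21286915, -286.90787101]), np.float64(33.673114432971985), array([ 601.5081583 , -268.05643573]), array([ 527.44107789, -317.40283984]), np.float64(1.5295096155484227), 514)
large [499.05991365  29.42497447] handle 123 [425.66405317  17.52858039] 74.3537257145458 dir -170.79326149402763 line 8.819557 reach 111.76310758868846
small [504.58062825 -86.63146922] handle 128 [447.45465622 -87.24715697] 57.12928978635258 dir -179.3825060231313 line 9.538582 reach 96.69522780547618
rackedge near green
20 339 [673.47219322 -75.96034512  26.09662077]
35 128 [594.49658556 -70.31777718  58.14554856]
60 138 [601.90407212 -62.36993368  60.13229767]
near wood sq
20 627 [ 629.77528662 -312.26330261   23.51539302]
35 268 [ 665.19768699 -290.35298287   35.25287216]
```

Request:
apply_moves([
  [1, 33, -28, 8, 0, 0, 0],
  [1, 33, -28, 8, 0, 0, 0],
  [1, 33, -28, 8, 0, 0, 0],
  [1, 33, -28, 8, 0, 0, 0],
  [1, 33, -28, 8, 0, 0, 0],
  [1, 33, -28, 8, 0, 0, 0],
  [1, 33, -28, 8, 0, 0, 0],
  [1, 33, -28, 8, 0, 0, 0],
], squeeze=40)

```text
time: 0.9
tool_pos: [403.4, -218.4, 145.0]
tcp_rot: [-180.0, 0.0, 26.3]
ft_force: [0.6, -0.0, -0.8]
finger_gap: 85.2
grip_force: 0.0
```

Request:
apply_moves([
  [1, 0, 0, 10, 0, 0, 0],
  [1, 0, 0, 0, 0, 0, 0],
  [1, 0, 0, 0, 0, 0, 0],
  [1, 0, 0, 0, 0, 0, 0],
  [1, 0, 0, 0, 0, 0, 0],
  [1, 0, 0, 0, 0, 0, 0],
  [1, 0, 0, 0, 0, 0, 0],
  [1, 0, 0, 0, 0, 0, 0],
])

```text
time: 1.7
tool_pos: [403.2, -220.5, 135.7]
tcp_rot: [180.0, -0.0, 26.3]
ft_force: [0.1, -0.1, 0.3]
finger_gap: 85.5
grip_force: 0.0
```

```bash
cat >> h.py <<'E'
def cur(r):
    s=r.sense(); return np.array([*s["tool_pos"],s["tcp_rot"][2]]),s
E
python3 - <<'E'
from bench import r
from h import *
c,s=cur(r);print(c,s["tcp_rot"],s["time"]);plan(c,(404,-218,25,c[3]))
w=r.snapshot("wrist");print({k:v for k,v in w.items() if k not in("color","depth")});cv2.imwrite("pics/w0.png",w["color"])
E
```

```text
[ 403.17345533 -220.48372373  135.69101159   26.257331  ] [ 1.79993310e+02 -2.59870708e-03  2.62573310e+01] 1.7
at yaw 26.3: tool dx 1.8 dy -1.9 dz 110.7, turn units -0.00
{'mtx': array([[309.70691629,   0.        , 315.72279135],
       [  0.        , 309.70691629, 195.44047431],
       [  0.        ,   0.        ,   1.        ]]), 'hand_eye': array([[-3.61547908e-04, -9.45014673e-01, -3.27027733e-01,
         8.42932245e+01],
       [ 9.99999716e-01, -1.25513517e-04, -7.42859598e-04,
         5.69181847e-01],
       [ 6.60966819e-04, -3.27027908e-01,  9.45014450e-01,
        -1.64338289e+02],
       [ 0.00000000e+00,  0.00000000e+00,  0.00000000e+00,
         1.00000000e+00]])}
```

View pics/w0.png

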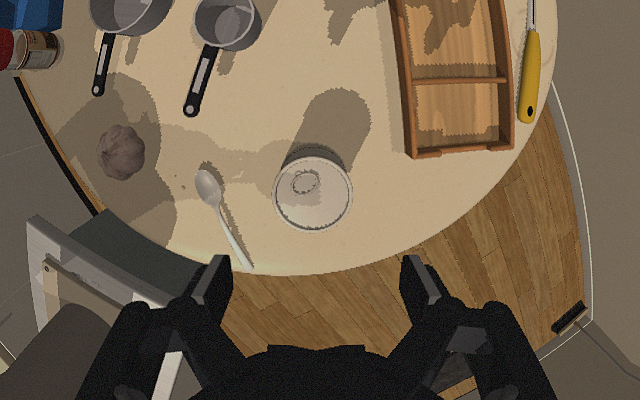

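The wrist view shows the tin centred between the fingers at (313,195). I'll descend and grip it.

Request:
apply_moves([
  [1, 2, -2, 20, 0, 0, 0],
  [1, 0, 0, 20, 0, 0, 0],
  [1, 0, 0, 20, 0, 0, 0],
  [1, 0, 0, 20, 0, 0, 0],
  [1, 0, 0, 20, 0, 0, 0],
  [1, 0, 0, 10, 0, 0, 0],
  [1, 0, 0, 0, 0, 0, 0],
  [1, 0, 0, 0, 0, 0, 0],
])

```text
time: 2.55
tool_pos: [404.4, -217.7, 26.2]
tcp_rot: [180.0, -0.0, 26.3]
ft_force: [-0.0, -0.7, -0.0]
finger_gap: 85.2
grip_force: 0.0
```

Request:
apply_moves([
  [-1, 0, 0, 0, 0, 0, 0],
  [-1, 0, 0, 0, 0, 0, 0],
  [-1, 0, 0, 0, 0, 0, 0],
  [-1, 0, 0, 0, 0, 0, 0],
  [-1, 0, 0, 0, 0, 0, 0],
  [-1, 0, 0, 0, 0, 0, 0],
  [-1, 0, 0, 0, 0, 0, 0],
  [-1, 0, 0, 0, 0, 0, 0],
])

```text
time: 3.35
tool_pos: [404.9, -217.9, 27.2]
tcp_rot: [179.9, -0.1, 26.3]
ft_force: [-3.2, 3.2, 8.7]
finger_gap: 63.2
grip_force: 42.8
```

Request:
apply_moves([
  [-1, 0, 0, -10, 0, 0, 0],
  [-1, 0, 0, -10, 0, 0, 0],
  [-1, 0, 0, -10, 0, 0, 0],
  [-1, 0, 0, -10, 0, 0, 0],
  [-1, 0, 0, -10, 0, 0, 0],
  [-1, 0, 0, -10, 0, 0, 0],
  [-1, 0, 0, 0, 0, 0, 0],
  [-1, 0, 0, 0, 0, 0, 0],
])

```text
time: 4.15
tool_pos: [404.3, -217.6, 85.8]
tcp_rot: [180.0, -0.0, 26.3]
ft_force: [-0.3, -0.0, -3.4]
finger_gap: 63.1
grip_force: 45.3
```

Run:
```python
from bench import r
from h import *
c,s=cur(r);print(c,s["finger_gap"],s["grip_force"],s["time"]);plan(c,(601.5,-268,33,c[3]))
s=r.snapshot("top");W=cloud(s)
p=W[box(W,c[:2],60,20,135)];cv2.imwrite("pics/a.png",s["color"])
```

```text
[ 404.28437163 -217.61298392   85.79991227   26.28756955] 63.10413249639431 45.3424277403974 4.15
at yaw 26.3: tool dx 154.5 dy 132.5 dz 52.8, turn units -0.00
```

Request:
apply_moves([
  [-1, 19, 16.5, 0, 0, 0, 0],
  [-1, 19, 16.5, 0, 0, 0, 0],
  [-1, 19, 16.5, 0, 0, 0, 0],
  [-1, 19, 16.5, 0, 0, 0, 0],
  [-1, 19, 16.5, 0, 0, 0, 0],
  [-1, 19, 16.5, 0, 0, 0, 0],
  [-1, 19, 16.5, 0, 0, 0, 0],
  [-1, 21, 16.5, 0, 0, 0, 0],
])

```text
time: 5.0
tool_pos: [600.8, -267.6, 84.0]
tcp_rot: [-179.9, 0.1, 26.3]
ft_force: [-0.5, 0.0, -0.8]
finger_gap: 63.0
grip_force: 45.3
```

Request:
apply_moves([
  [-1, 0, 0, 10, 0, 0, 0],
  [-1, 0, 0, 10, 0, 0, 0],
  [-1, 0, 0, 10, 0, 0, 0],
  [-1, 0, 0, 10, 0, 0, 0],
  [-1, 0, 0, 0, 0, 0, 0],
  [-1, 0, 0, 0, 0, 0, 0],
  [-1, 0, 0, 0, 0, 0, 0],
  [-1, 0, 0, 0, 0, 0, 0],
])

```text
time: 5.8
tool_pos: [601.2, -268.0, 46.6]
tcp_rot: [179.9, -0.1, 26.3]
ft_force: [0.7, -0.2, -1.3]
finger_gap: 63.2
grip_force: 45.4
```

Run:
```python
from bench import r
from h import *
c,s=cur(r);print(c,s["finger_gap"],s["grip_force"],s["time"]);plan(c,(601.5,-268,33,c[3]))
```

```text
[ 601.2037118  -267.98657096   46.58341727   26.28404197] 63.20886523469844 45.38896119425772 5.8
at yaw 26.3: tool dx 0.3 dy 0.1 dz 13.6, turn units -0.00
```

Request:
apply_moves([
  [-1, 0, 0, 5, 0, 0, 0],
  [-1, 0, 0, 4, 0, 0, 0],
  [-1, 0, 0, 3, 0, 0, 0],
  [-1, 0, 0, 1, 0, 0, 0],
  [-1, 0, 0, 0, 0, 0, 0],
  [1, 0, 0, 0, 0, 0, 0],
  [1, 0, 0, 0, 0, 0, 0],
  [1, 0, 0, 0, 0, 0, 0],
])

```text
time: 6.6
tool_pos: [600.8, -267.7, 32.6]
tcp_rot: [180.0, -0.0, 26.3]
ft_force: [-0.8, 0.7, 0.8]
finger_gap: 85.4
grip_force: 0.0
```

Request:
apply_moves([
  [1, 0, 0, 0, 0, 0, 0],
  [1, 0, 0, 0, 0, 0, 0],
  [1, 0, 0, -15, 0, 0, 0.6],
  [1, 0, 0, -20, 0, 0, 0.9],
  [1, 0, 0, -20, 0, 0, 0.9],
  [1, 0, 0, -25, 0, 0, 0.9],
  [1, 0, 0, -25, 0, 0, 0.9],
  [1, 0, 0, -25, 0, 0, 1],
])

```text
time: 7.4
tool_pos: [600.6, -267.6, 163.6]
tcp_rot: [-180.0, 0.0, 0.1]
ft_force: [0.5, -0.7, 0.5]
finger_gap: 85.2
grip_force: 0.0
```

Run:
```python
from bench import r
from h import *
c,s=cur(r);print(c,s["finger_gap"],s["grip_force"],s["time"]);plan(c,(653,-116,130,c[3]))
```

```text
[ 6.00602686e+02 -2.67613489e+02  1.63553469e+02  9.95323716e-02] 85.24932658736644 0.0 7.4
at yaw 0.1: tool dx 52.7 dy -151.5 dz 33.6, turn units -0.00
```

Request:
apply_moves([
  [1, 6.6, -19, 4, 0, 0, 0],
  [1, 6.6, -19, 4, 0, 0, 0],
  [1, 6.6, -19, 4, 0, 0, 0],
  [1, 6.6, -19, 4, 0, 0, 0],
  [1, 6.6, -19, 4, 0, 0, 0],
  [0.7, 6.6, -19, 4, 0, 0, 0],
  [0.7, 6.6, -19, 4, 0, 0, 0],
  [0.7, 6.6, -19, 4, 0, 0, 0],
])

```text
time: 8.2
tool_pos: [652.9, -114.6, 130.4]
tcp_rot: [-180.0, -0.0, 0.3]
ft_force: [-0.7, 0.2, -0.3]
finger_gap: 72.6
grip_force: 0.0
```

Request:
apply_moves([
  [0.7, 0, 0, 0, 0, 0, 0],
  [0.7, 0, 0, 0, 0, 0, 0],
  [0.7, 0, 0, 0, 0, 0, 0],
  [0.7, 0, 0, 0, 0, 0, 0],
  [0.7, 0, 0, 0, 0, 0, 0],
  [0.7, 0, 0, 0, 0, 0, 0],
  [0.7, 0, 0, 0, 0, 0, 0],
  [0.7, 0, 0, 0, 0, 0, 0],
])

```text
time: 9.0
tool_pos: [652.7, -115.5, 130.6]
tcp_rot: [-180.0, -0.0, 0.3]
ft_force: [0.3, 0.4, 1.1]
finger_gap: 72.5
grip_force: 0.0
```

Run:
```python
from bench import r
from h import *
c,s=cur(r);print(c,s["finger_gap"],s["time"]);plan(c,(653,-116,47,c[3]))
w=r.snapshot("wrist");cv2.imwrite("pics/w1.png",w["color"])
```

```text
[ 6.52687829e+02 -1.15533467e+02  1.30628983e+02  2.76990579e-01] 72.54607403990961 9.0
at yaw 0.3: tool dx 0.3 dy 0.5 dz 83.6, turn units -0.00
```

View pics/w1.png

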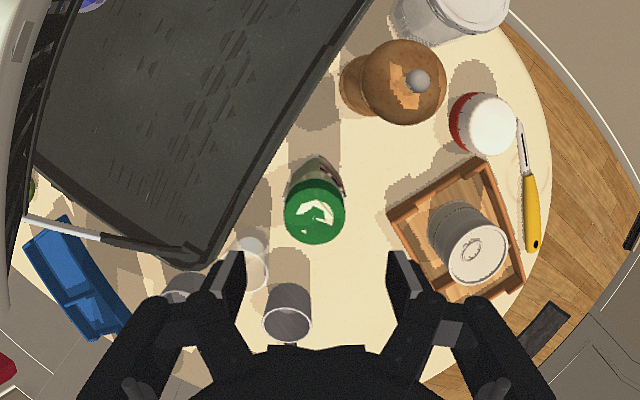

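Here the tin sits upright in the square cell at (475,250), and the green cap is centred between the fingers at (315,212). I'll descend on it.

Request:
apply_moves([
  [0.7, 0, 0, 15, 0, 0, 0],
  [0.7, 0, 0, 15, 0, 0, 0],
  [0.7, 0, 0, 15, 0, 0, 0],
  [0.7, 0, 0, 15, 0, 0, 0],
  [0.7, 0, 0, 15, 0, 0, 0],
  [0.7, 0, 0, 9, 0, 0, 0],
  [0.7, 0, 0, 0, 0, 0, 0],
  [0.7, 0, 0, 0, 0, 0, 0],
])

```text
time: 9.85
tool_pos: [652.8, -115.4, 46.7]
tcp_rot: [-180.0, 0.0, 0.3]
ft_force: [-0.9, -0.6, 0.0]
finger_gap: 72.5
grip_force: 0.0
```

Request:
apply_moves([
  [-1, 0, 0, 0, 0, 0, 0],
  [-1, 0, 0, 0, 0, 0, 0],
  [-1, 0, 0, 0, 0, 0, 0],
  [-1, 0, 0, 0, 0, 0, 0],
  [-1, 0, 0, 0, 0, 0, 0],
  [-1, 0, 0, 0, 0, 0, 0],
  [-1, 0, 0, 0, 0, 0, 0],
  [-1, 0, 0, 0, 0, 0, 0],
])

```text
time: 10.65
tool_pos: [653.9, -115.3, 48.3]
tcp_rot: [180.0, -0.1, 0.3]
ft_force: [-0.9, 3.0, 6.8]
finger_gap: 44.6
grip_force: 39.6
```

Request:
apply_moves([
  [-1, 0, 0, -10, 0, 0, 0],
  [-1, 0, 0, -15, 0, 0, 0],
  [-1, 0, 0, -15, 0, 0, 0],
  [-1, 0, 0, -15, 0, 0, 0],
  [-1, 0, 0, -15, 0, 0, 0],
  [-1, 0, 0, -15, 0, 0, 0],
  [-1, 0, 0, -15, 0, 0, 0],
  [-1, 0, 0, 0, 0, 0, 0],
])

```text
time: 11.45
tool_pos: [654.5, -115.9, 150.4]
tcp_rot: [179.9, -0.3, 0.3]
ft_force: [-0.3, 0.2, -1.0]
finger_gap: 44.7
grip_force: 38.9
```

Run:
```python
from bench import r
from h import *
c,s=cur(r);print(c,s["finger_gap"],s["grip_force"],s["time"])
W=cloud(r.snapshot("top")); t=fit_tray(W,(573,-287),33.7);print(t);plan(c,(*t[3],65,c[3]))
```

```text
[ 6.54520642e+02 -1.15866125e+02  1.50390679e+02  2.84403977e-01] 44.737473616230425 38.85030915029347 11.45
(array([ 573.01337077, -286.93474287]), np.float64(33.66034173476953), array([ 601.31286169, -268.0896158 ]), array([ 527.23478254, -317.41950724]), np.float64(1.5144953996847914), 226)
at yaw 0.3: tool dx -128.3 dy 200.9 dz 85.4, turn units -0.00
```

Request:
apply_moves([
  [-1, -16, 25, 0, 0, 0, 0],
  [-1, -16, 25, 0, 0, 0, 0],
  [-1, -16, 25, 0, 0, 0, 0],
  [-1, -16, 25, 0, 0, 0, 0],
  [-1, -16, 25, 0, 0, 0, 0],
  [-1, -16, 25, 0, 0, 0, 0],
  [-1, -16, 25, 0, 0, 0, 0],
  [-1, -16, 25, 0, 0, 0, 0],
])

```text
time: 12.3
tool_pos: [524.3, -316.5, 145.2]
tcp_rot: [-179.9, 0.1, 0.3]
ft_force: [0.2, -0.1, -1.7]
finger_gap: 44.5
grip_force: 38.9
```

Request:
apply_moves([
  [-1, 0, 1, 15, 0, 0, 0],
  [-1, 0, 0, 15, 0, 0, 0],
  [-1, 0, 0, 15, 0, 0, 0],
  [-1, 0, 0, 15, 0, 0, 0],
  [-1, 0, 0, 15, 0, 0, 0],
  [-1, 0, 0, 8, 0, 0, 0],
  [-1, 0, 0, 0, 0, 0, 0],
  [-1, 0, 0, 0, 0, 0, 0],
])

```text
time: 13.1
tool_pos: [526.0, -317.0, 63.8]
tcp_rot: [180.0, -0.0, 0.3]
ft_force: [0.3, -0.2, -0.5]
finger_gap: 44.9
grip_force: 38.9
```

Run:
```python
from bench import r
from h import *
c,s=cur(r);print(c,s["finger_gap"],s["time"]);plan(c,(527.2,-317.4,53.5,c[3]))
```

```text
[ 5.26011381e+02 -3.16983868e+02  6.38108677e+01  3.04152876e-01] 44.896385972592554 13.1
at yaw 0.3: tool dx 1.2 dy 0.4 dz 10.3, turn units -0.00
```

Request:
apply_moves([
  [-1, 1, 0, 4, 0, 0, 0],
  [-1, 0, 0, 3, 0, 0, 0],
  [-1, 0, 0, 2, 0, 0, 0],
  [-1, 0, 0, 1, 0, 0, 0],
  [-1, 0, 0, 0, 0, 0, 0],
  [0.6, 0, 0, 0, 0, 0, 0],
  [0.6, 0, 0, 0, 0, 0, 0],
  [0.6, 0, 0, 0, 0, 0, 0],
])

```text
time: 13.9
tool_pos: [526.6, -317.0, 53.4]
tcp_rot: [-180.0, 0.0, 0.3]
ft_force: [-0.4, 0.5, 0.2]
finger_gap: 68.6
grip_force: 0.0
```

Request:
apply_moves([
  [0.6, 0, 0, 0, 0, 0, 0],
  [0.6, 0, 0, -10, 0, 0, 0],
  [0.6, 0, 0, -20, 0, 0, 0],
  [0.6, 0, 0, -20, 0, 0, 0],
  [0.6, 0, 0, -20, 0, 0, 0],
  [0.6, 0, 0, -20, 0, 0, 0],
  [0.6, 0, 0, -20, 0, 0, 0],
  [0.6, 0, 0, -10, 0, 0, 0],
])

```text
time: 14.7
tool_pos: [527.7, -317.7, 176.8]
tcp_rot: [179.9, -0.2, 0.3]
ft_force: [0.5, -0.4, 0.8]
finger_gap: 68.5
grip_force: 0.0
```

Run:
```python
from bench import r
from h import *
c,s=cur(r);print(c,s["finger_gap"],s["time"]);plan(c,(435,19,130,c[3]))
W=cloud(r.snapshot("top")); u=np.array([np.cos(np.radians(33.7)),np.sin(np.radians(33.7))])
for q,z in(((601,-268),73),((527,-317),106)):
    p=W[box(W,q,45,z-7,z+10)];print(z,len(p),cv2.minEnclosingCircle(p[:,:2].astype(np.float32)) if len(p) else 0,np.median(p[:,2]) if len(p) else 0)
```

```text
[ 5.27695734e+02 -3.17724934e+02  1.76807641e+02  2.85709817e-01] 68.52032056885328 14.7
at yaw 0.3: tool dx -91.0 dy -337.2 dz 46.8, turn units -0.00
73 512 ((599.527587890625, -269.3718566894531), 32.934505462646484) 69.89790537386847
106 84 ((524.888916015625, -316.80029296875), 21.3278865814209) 106.62195962467143
```

Request:
apply_moves([
  [0.6, -11, -40, 4, 0, 0, 0],
  [0.6, -11, -42, 4, 0, 0, 0],
  [0.6, -11, -42, 4, 0, 0, 0],
  [0.6, -11, -42, 4, 0, 0, 0],
  [0.6, -11, -42, 4, 0, 0, 0],
  [0.6, -12, -43, 4, 0, 0, 0],
  [0.6, -12, -43, 4, 0, 0, 0],
  [0, -12, -43, 4, 0, 0, 0],
])

```text
time: 15.55
tool_pos: [432.9, 21.0, 140.9]
tcp_rot: [-180.0, 0.0, 0.3]
ft_force: [1.9, -0.1, -0.6]
finger_gap: 55.4
grip_force: 0.0
```

Request:
apply_moves([
  [0, 0, 0, 10, 0, 0, -0.9],
  [0, 0, 0, 10, 0, 0, -0.9],
  [0, 0, 0, 0, 0, 0, 0],
  [0, 0, 0, 0, 0, 0, 0],
  [0, 0, 0, 0, 0, 0, 0],
  [0, 0, 0, 0, 0, 0, 0],
  [0, 0, 0, 0, 0, 0, 0],
  [0, 0, 0, 0, 0, 0, 0],
])

```text
time: 16.35
tool_pos: [434.2, 19.3, 121.8]
tcp_rot: [180.0, -0.0, 9.2]
ft_force: [0.9, -0.1, -0.3]
finger_gap: 42.7
grip_force: 0.0
```

Run:
```python
from bench import r
from h import *
c,s=cur(r);print(c,s["finger_gap"],s["time"]);plan(c,(435.8,19.4,27,9))
w=r.snapshot("wrist");cv2.imwrite("pics/w2.png",w["color"])
```

```text
[434.24711555  19.32723026 121.84113628   9.24309991] 42.68037465405873 16.35
at yaw 9.2: tool dx 1.5 dy 0.2 dz 94.8, turn units 0.05
```

View pics/w2.png

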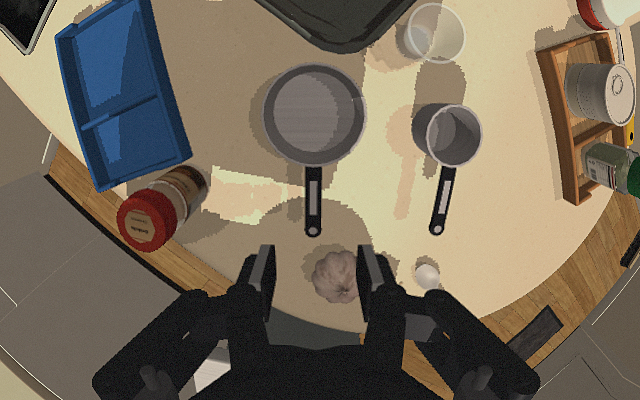

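The large cup's handle is centred and in line with the fingers at (314,205). I'll grip it.

Request:
apply_moves([
  [0, 1, 0, 15, 0, 0, 0],
  [0, 0, 0, 20, 0, 0, 0],
  [0, 0, 0, 20, 0, 0, 0],
  [0, 0, 0, 20, 0, 0, 0],
  [0, 0, 0, 15, 0, 0, 0],
  [0, 0, 0, 5, 0, 0, 0],
  [0, 0, 0, 0, 0, 0, 0],
  [-1, 0, 0, 0, 0, 0, 0],
], squeeze=70)

```text
time: 17.2
tool_pos: [435.6, 19.6, 27.4]
tcp_rot: [180.0, -0.1, 9.3]
ft_force: [0.7, 0.2, 0.1]
finger_gap: 29.3
grip_force: 0.0
```

Request:
apply_moves([
  [-1, 0, 0, 0, 0, 0, 0],
  [-1, 0, 0, 0, 0, 0, 0],
  [-1, 0, 0, 0, 0, 0, 0],
  [-1, 0, 0, 0, 0, 0, 0],
  [-1, 0, 0, 0, 0, 0, 0],
  [-1, 0, 0, 0, 0, 0, 0],
  [-1, 0, 0, 0, 0, 0, 0],
  [-1, 0, 0, 0, 0, 0, 0],
])

```text
time: 18.0
tool_pos: [435.0, 19.7, 26.6]
tcp_rot: [-180.0, 0.0, 9.3]
ft_force: [0.2, 0.4, 0.0]
finger_gap: -0.0
grip_force: 0.0
```

Request:
apply_moves([
  [-1, 0, 0, -10, 0, 0, 0],
  [-1, 0, 0, -10, 0, 0, 0],
  [-1, 0, 0, -15, 0, 0, 0],
  [-1, 0, 0, -15, 0, 0, 0],
  [-1, 0, 0, -15, 0, 0, 0],
  [-1, 0, 0, -15, 0, 0, 0],
  [-1, 0, 0, -10, 0, 0, 0],
  [-1, 0, 0, 0, 0, 0, 0],
])

```text
time: 18.8
tool_pos: [436.6, 19.6, 119.0]
tcp_rot: [179.9, -0.2, 9.3]
ft_force: [-0.0, -0.2, 0.2]
finger_gap: 0.1
grip_force: 0.0
```

Run:
```python
from bench import r
from h import *
c,s=cur(r);print(c,s["finger_gap"],s["grip_force"],s["time"])
S=r.snapshot("top");W=cloud(S)
# cup rim seen while held: z spread and centre
p=W[box(W,(499,29.4),50,90,160)];print(len(p));A=np.c_[p[:,:2]-[499,29.4],np.ones(len(p))]
rim=p[np.hypot(p[:,0]-499,p[:,1]-29.4)>30]
print(np.linalg.lstsq(A,p[:,2],rcond=None)[0],p[:,2].min(),p[:,2].max(),cv2.minEnclosingCircle(rim[:,:2].astype(np.float32)))
t=fit_tray(W,(502,229.4),24.2);print(t)
```

```text
[436.57147599  19.57680894 118.98421579   9.28855257] 0.10100711035375128 0.0 18.8
0Traceback (most recent call last):
  File "<stdin>", line 8, in <module>
    return umr_minimum(a, axis, None, out, keepdims, initial, where)
ValueError: zero-size array to reduction operation minimum which has no identity
```

The gap closed to 0, so the grasp missed. I'll look again.

Run:
```python
from bench import r
from h import *
c,s=cur(r)
w=r.snapshot("wrist");cv2.imwrite("pics/w3.png",w["color"])
W=cloud(r.snapshot("top"))
p=W[box(W,(499,29.4),50,36,52)];ring=p[:,:2]
x=least_squares(lambda q:np.hypot(*(ring-q).T)-40.75,(499,29.4),loss="soft_l1").x;print(x)
a=W[box(W,(499,29.4),120,20,60)];d=np.hypot(*(a[:,:2]-x).T);h=a[(d>45)&(d<108)&(a[:,1]<60)&(a[:,1]>-10)&(a[:,0]<480)]
for q in h[np.argsort(h[:,0])][::6]:print(q.round())
```

```text
[498.94335558  29.59661019]
```

View pics/w3.png

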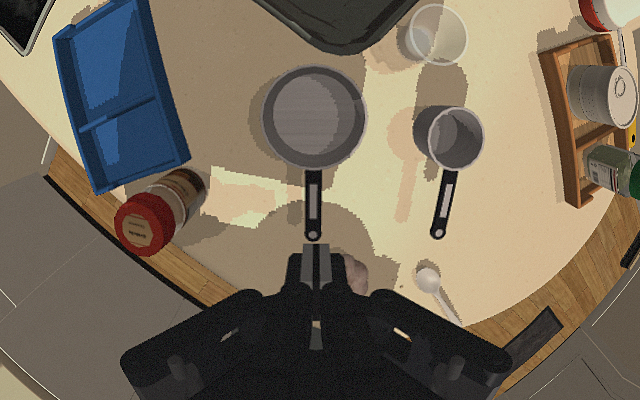

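```bash
cat >> h.py <<'E'
from scipy.spatial.transform import Rotation as R
def wristray(w,s,uv,z):
    """world point where a wrist pixel's ray meets height z"""
    K=w["mtx"];a=np.array([(uv[0]-K[0,2])/K[0,0],(uv[1]-K[1,2])/K[1,1]]);th=np.hypot(*a)
    d=np.array([*(a/max(th,1e-9)*np.sin(th)),np.cos(th)])
    H=w["hand_eye"];Rw=R.from_euler("xyz",s["tcp_rot"],degrees=True).as_matrix()
    o=Rw@H[:3,3]+s["tool_pos"];d=Rw@H[:3,:3]@d
    return o+d*(z-o[2])/d[2]
E
python3 - <<'E'
from bench import r
from h import *
import pickle
s0=pickle.load(open("s0.pkl","rb"))["top"]; W=cloud(s0)
a=W[box(W,(436,19.4),45,15,60)];a=a[(a[:,0]<455)]
for lo in range(395,455,8):
    k=a[(a[:,0]>=lo)&(a[:,0]<lo+8)];
    if len(k):print(lo,len(k),k[:,1].min().round(),k[:,1].max().round(),np.median(k[:,2]).round(1))
print("handle end top",onplane(s0,(308,264),44),onplane(s0,(307.5,240),44))
s=r.sense();w=r.snapshot("wrist");print(s["tool_pos"])
for uv in((313,240),(314,172),(314,116)):print(uv,wristray(w,s,uv,44).round(1))
print("fingers",[ (w["depth"][v,u]) for u,v in((313,200),(316,250),(316,300))])
E
```

```text
395 15 8.0 21.0 43.4
403 17 9.0 22.0 43.5
411 15 11.0 22.0 43.7
419 17 11.0 25.0 42.8
427 15 12.0 25.0 42.5
435 17 14.0 28.0 43.0
443 22 15.0 28.0 43.6
451 5 17.0 28.0 42.4
handle end top [397.02191789  16.10496143  44.        ] [458.60715105  18.84275777  44.        ]
[434.69550468  19.67120887 116.11869299]
(313, 240) [397.   15.5  44. ]
(314, 172) [456.4  24.2  44. ]
(314, 116) [499.9  31.2  44. ]
fingers [np.float32(251.60402), np.float32(148.05928), np.float32(126.92883)]
```

```bash
cat >> h.py <<'E'
def wcloud_tool(w):
    K=w["mtx"];h,wd=w["depth"].shape;u,v=np.meshgrid(np.arange(wd),np.arange(h))
    a=(u-K[0,2])/K[0,0];b=(v-K[1,2])/K[1,1];th=np.hypot(a,b)+1e-9;d=w["depth"]
    P=np.stack([a/th*np.tan(th)*d,b/th*np.tan(th)*d,d],-1)
    return P@w["hand_eye"][:3,:3].T+w["hand_eye"][:3,3]
E
python3 - <<'E'
from bench import r
from h import *
w=r.snapshot("wrist");T=wcloud_tool(w)
for v in range(215,300,6):
    print(v,[(T[v,u].round(0).tolist()) for u in (306,316,326)])
E
```

```text
215 [[-14.0, -8.0, 72.0], [-14.0, 1.0, 71.0], [-33.0, 10.0, 117.0]]
221 [[-20.0, -8.0, 72.0], [-20.0, 1.0, 72.0], [-40.0, 11.0, 116.0]]
227 [[-25.0, -8.0, 71.0], [-25.0, 1.0, 72.0], [-46.0, 11.0, 115.0]]
233 [[-31.0, -8.0, 72.0], [-30.0, 1.0, 70.0], [-52.0, 11.0, 116.0]]
239 [[-59.0, -9.0, 115.0], [-37.0, 1.0, 72.0], [-59.0, 11.0, 115.0]]
245 [[11.0, -4.0, -28.0], [11.0, 1.0, -28.0], [10.0, 6.0, -27.0]]
251 [[12.0, -4.0, -35.0], [10.0, 1.0, -33.0], [11.0, 5.0, -34.0]]
257 [[11.0, -4.0, -39.0], [11.0, 1.0, -40.0], [11.0, 5.0, -39.0]]
263 [[11.0, -4.0, -44.0], [11.0, 1.0, -45.0], [10.0, 5.0, -44.0]]
269 [[11.0, -4.0, -50.0], [11.0, 1.0, -50.0], [10.0, 5.0, -49.0]]
275 [[11.0, -4.0, -54.0], [11.0, 1.0, -54.0], [11.0, 5.0, -55.0]]
281 [[11.0, -3.0, -60.0], [11.0, 1.0, -59.0], [11.0, 5.0, -59.0]]
287 [[11.0, -3.0, -64.0], [8.0, 1.0, -59.0], [11.0, 5.0, -64.0]]
293 [[12.0, -3.0, -69.0], [5.0, 1.0, -59.0], [12.0, 4.0, -69.0]]
299 [[12.0, -3.0, -73.0], [1.0, 1.0, -59.0], [11.0, 4.0, -72.0]]
```

The wrist depth shows the shut fingertips at tool z = -27. They end about 27 mm short of the reported TCP, so I closed above the handle. The table and handle heights in the same view come out right. I'll go 26 mm lower.

Request:
apply_moves([
  [0, 1, 0, 10, 0, 0, 0],
  [0, 0, 0, 10, 0, 0, 0],
  [0, 0, 0, 20, 0, 0, 0],
  [0, 0, 0, 20, 0, 0, 0],
  [0, 0, 0, 10, 0, 0, 0],
  [0, 0, 0, 10, 0, 0, 0],
  [0, 0, 0, 10, 0, 0, 0],
  [0, 0, 0, 10, 0, 0, 0],
])

```text
time: 19.85
tool_pos: [436.4, 19.8, 16.2]
tcp_rot: [180.0, -0.0, 9.3]
ft_force: [-0.2, -0.1, 0.0]
finger_gap: 42.6
grip_force: 0.0
```

Request:
apply_moves([
  [0, 0, 0, 10, 0, 0, 0],
  [0, 0, 0, 5, 0, 0, 0],
  [0, 0, 0, 0, 0, 0, 0],
  [-1, 0, 0, 0, 0, 0, 0],
  [-1, 0, 0, 0, 0, 0, 0],
  [-1, 0, 0, 0, 0, 0, 0],
  [-1, 0, 0, 0, 0, 0, 0],
  [-1, 0, 0, 0, 0, 0, 0],
])

```text
time: 20.65
tool_pos: [436.5, 19.8, 2.1]
tcp_rot: [180.0, -0.1, 9.3]
ft_force: [-1.4, 0.1, 5.2]
finger_gap: 12.2
grip_force: 68.3
```

Request:
apply_moves([
  [-1, 0, 0, -5, 0, 0, 0],
  [-1, 0, 0, -10, 0, 0, 0],
  [-1, 0, 0, -15, 0, 0, 0],
  [-1, 0, 0, -15, 0, 0, 0],
  [-1, 0, 0, -15, 0, 0, 0],
  [-1, 0, 0, -15, 0, 0, 0],
  [-1, 0, 0, -5, 0, 0, 0],
  [-1, 0, 0, 0, 0, 0, 0],
])

```text
time: 21.45
tool_pos: [436.8, 19.8, 82.7]
tcp_rot: [180.0, -0.1, 9.3]
ft_force: [0.5, -0.4, -1.4]
finger_gap: 12.2
grip_force: 68.2
```

```bash
cat >> h.py <<'E'
def cup(W,c,Rr,zlo,zhi):
    p=W[box(W,c,Rr+8,zlo,zhi)];p=p[np.hypot(*(p[:,:2]-c).T)>Rr-8]
    x=least_squares(lambda q:np.hypot(*(p[:,:2]-q).T)-Rr+1.25,c,loss="soft_l1").x
    A=np.c_[p[:,:2]-x,np.ones(len(p))];return x,np.linalg.lstsq(A,p[:,2],rcond=None)[0],len(p)
E
python3 - <<'E'
from bench import r
from h import *
c,s=cur(r);print(c,s["finger_gap"],s["grip_force"],s["time"])
W=cloud(r.snapshot("top"))
x,pl,n=cup(W,(499,29.5),42,95,145);print(x,pl,n,"offset",x-c[:2])
t=fit_tray(W,(502,229.4),24.2);print(t)
E
```

```text
[436.81198545  19.78219332  82.71103185   9.28811479] 12.16876046964237 68.15544962882996 21.45
[498.74288488  27.91713702] [-5.71912952e-03 -5.06256697e-02  1.16376908e+02] 171 offset [61.93089943  8.13494369]
(array([502.11818472, 229.32589523]), np.float64(24.028031831884824), array([533.17196073, 243.17013574]), array([451.88413528, 206.93080028]), np.float64(1.5166779646922213), 410)
```

Run:
```python
import pickle
from h import *
s0=pickle.load(open("s0.pkl","rb"))["top"]; W=cloud(s0)
for z0,z1 in((20,60),(60,110),(110,400)):
  for c in((544,182),(512,184),(548,187)):
    m=box(W,c,250,z0,z1)&(W[...,0]>545);k=W[m];d=np.hypot(k[:,0]-c[0],k[:,1]-c[1]);i=np.argmin(d);print(z0,c,d[i].round(),k[i].round())
```

```text
20 (544, 182) 6.0 [548. 187.  20.]
20 (512, 184) 35.0 [547. 188.  30.]
20 (548, 187) 0.0 [548. 187.  20.]
60 (544, 182) 86.0 [621. 144.  78.]
60 (512, 184) 115.0 [613. 128.  67.]
60 (548, 187) 85.0 [621. 144.  78.]
110 (544, 182) 89.0 [621. 137. 191.]
110 (512, 184) 118.0 [618. 131. 200.]
110 (548, 187) 88.0 [625. 144. 179.]
```

Request:
apply_moves([
  [-1, 0, 0, -10, 0, 0, 0],
  [-1, 5, -5, -20, 0, 0, 0],
  [-1, 7, -13, -20, 0, 0, 0],
  [-1, 7, -13, 0, 0, 0, 0],
  [-1, 7, -13, 0, 0, 0, 0],
  [-1, 7, -13, 0, 0, 0, 0],
  [-1, 7, -13, 0, 0, 0, 0],
  [-1, 7, -13, 0, 0, 0, 0],
])

```text
time: 22.3
tool_pos: [469.0, 110.3, 131.3]
tcp_rot: [180.0, 0.0, 9.3]
ft_force: [-0.4, 0.8, -1.3]
finger_gap: 12.1
grip_force: 68.2
```

Request:
apply_moves([
  [-1, 0, 0, 0, 0, 0, -0.5],
  [-1, 0, 0, 0, 0, 0, -1],
  [-1, 0, 0, 0, 0, 0, -1],
  [-1, 0, 0, 0, 0, 0, -1],
  [-1, 0, 0, 0, 0, 0, -1],
  [-1, 0, 0, 0, 0, 0, -1],
  [-1, 0, 0, 0, 0, 0, -1],
  [-1, 0, 0, 0, 0, 0, -1],
])

```text
time: 23.1
tool_pos: [469.0, 109.8, 131.3]
tcp_rot: [-180.0, 0.0, 47.0]
ft_force: [0.7, 0.6, -0.4]
finger_gap: 12.2
grip_force: 68.2
```

Request:
apply_moves([
  [-1, 0, 0, 0, 0, 0, -1],
  [-1, 0, 0, 0, 0, 0, -1],
  [-1, 0, 0, 0, 0, 0, -1],
  [-1, 0, 0, 0, 0, 0, -1],
  [-1, 0, 0, 0, 0, 0, -1],
  [-1, 0, 0, 0, 0, 0, -1],
  [-1, 0, 0, 0, 0, 0, -1],
  [-1, 0, 0, 0, 0, 0, -1],
])

```text
time: 23.9
tool_pos: [469.0, 109.8, 131.3]
tcp_rot: [-180.0, 0.0, 87.0]
ft_force: [0.2, -0.6, -1.1]
finger_gap: 12.6
grip_force: 68.2
```

Request:
apply_moves([
  [-1, 0, 0, 0, 0, 0, -1],
  [-1, 0, 0, 0, 0, 0, -1],
  [-1, 0, 0, 0, 0, 0, 0],
  [-1, 0, 0, 0, 0, 0, 0],
  [-1, 0, 0, 0, 0, 0, 0],
  [-1, 0, 0, 0, 0, 0, 0],
  [-1, 0, 0, 0, 0, 0, 0],
  [-1, 0, 0, 0, 0, 0, 0],
])

```text
time: 24.7
tool_pos: [469.0, 109.3, 131.6]
tcp_rot: [180.0, -0.0, 96.8]
ft_force: [-0.7, -0.2, -1.6]
finger_gap: 11.8
grip_force: 68.2
```

Run:
```python
from bench import r
from h import *
c,s=cur(r);print(c,s["finger_gap"],s["grip_force"],s["time"])
S=r.snapshot("top");W=cloud(S)
g=c[:2]+62.5*np.array([np.cos(np.radians(c[3]-1.8)),np.sin(np.radians(c[3]-1.8))]);print(g)
x,pl,n=cup(W,g,42,140,190);print(x,pl,n,"offset",x-c[:2])
plan(c,(*(c[:2]+(533.2,243.2)-x),60,c[3]))
cv2.imwrite("pics/t1.png",cv2.resize(S["color"][110:300,190:430],None,fx=2.5,fy=2.5))
```

```text
[469.01409116 109.33242593 131.6219922   96.75961171] 11.81957642701792 68.22382092475891 24.7
[463.61074773 171.59841889]
[463.61074773 171.59841889] [0. 0. 0.] 0 offset [-5.40334343 62.26599296]
at yaw 96.8: tool dx 62.9 dy 77.5 dz 71.6, turn units -0.00
```

View pics/t1.png

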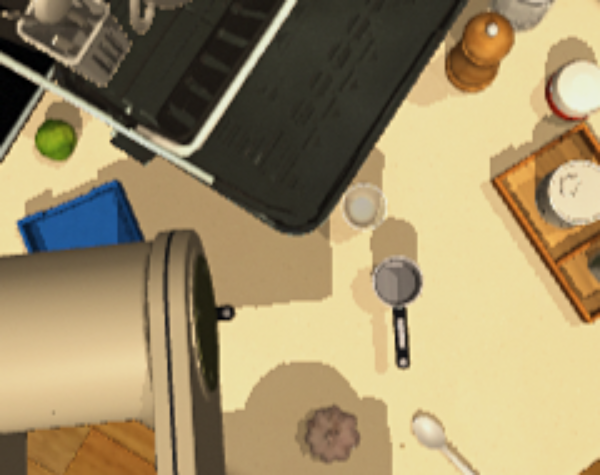

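The arm hides the cup from the top camera, with only the handle end visible at (227,313). I'll use the wrist depth instead.

```bash
cat >> h.py <<'E'
def wcloud(w,s):
    Rw=R.from_euler("xyz",s["tcp_rot"],degrees=True).as_matrix()
    return wcloud_tool(w)@Rw.T+s["tool_pos"]
E
python3 - <<'E'
from bench import r
from h import *
c,s=cur(r);w=r.snapshot("wrist");W=wcloud(w,s)
g=c[:2]+62.5*np.array([np.cos(np.radians(c[3]-1.8)),np.sin(np.radians(c[3]-1.8))])
m=box(W,g,55,120,190);z=W[m][:,2];print(np.histogram(z,bins=14,range=(120,190))[0])
top=np.percentile(z[np.hypot(*(W[m][:,:2]-g).T)<46],98)
x,pl,n=cup(W,g,42,top-10,top+4);print(x,pl,n,top,"angle",np.degrees(np.arctan2(*(x-c[:2])[::-1])),np.hypot(*(x-c[:2])))
t=fit_tray(W,(502,229.4),24.2);print(t)
plan(c,(*(c[:2]+(533.2,243.2)-x),60,c[3]))
cv2.imwrite("pics/w4.png",w["color"])
E
```

```text
[    0    34 15150  1199  1297  1398  1595  1797  2051  2275  5415   182
   204   228]
[460.91327331 172.66712458] [ 1.00134045e-04 -2.33285536e-03  1.70371341e+02] 7829 173.38999548191322 angle 97.27867071219572 63.90429332708211
(array([502.26232544, 231.30503395]), np.float64(24.45635615389865), array([533.21173972, 245.38103323]), array([452.19709645, 208.53503513]), np.float64(1.5746325276222866), 1873)
at yaw 96.8: tool dx 61.5 dy 80.1 dz 71.6, turn units -0.00
```

View pics/w4.png

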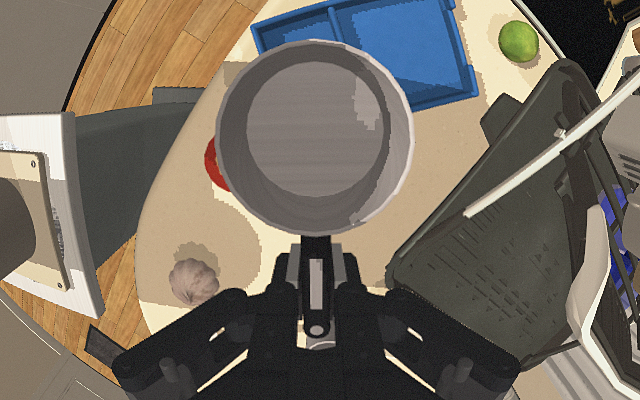

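The held cup is level and in line with the fingers, with its rim centre near (315,135) and the blue tray beyond it. I'll move over the tray.

Request:
apply_moves([
  [-1, 5, 6, 0, 0, 0, 0],
  [-1, 9, 11, 0, 0, 0, 0],
  [-1, 9, 12, 0, 0, 0, 0],
  [-1, 9, 12, 0, 0, 0, 0],
  [-1, 9, 12, 0, 0, 0, 0],
  [-1, 9, 12, 0, 0, 0, 0],
  [-1, 9, 11, 0, 0, 0, 0],
  [-1, 4, 5, 0, 0, 0, 0],
])

```text
time: 25.6
tool_pos: [542.8, 182.6, 131.4]
tcp_rot: [180.0, -0.0, 96.8]
ft_force: [0.1, 0.1, -1.4]
finger_gap: 12.4
grip_force: 68.3
```

Request:
apply_moves([
  [-1, 0, 0, 20, 0, 0, 0],
  [-1, 0, 0, 20, 0, 0, 0],
  [-1, 0, 0, 20, 0, 0, 0],
  [-1, 0, 0, 10, 0, 0, 0],
  [-1, 0, 0, 0, 0, 0, 0],
  [-1, 0, 0, 0, 0, 0, 0],
  [-1, 0, 0, 0, 0, 0, 0],
  [-1, 0, 0, 0, 0, 0, 0],
])

```text
time: 26.4
tool_pos: [542.9, 181.7, 63.0]
tcp_rot: [179.9, -0.0, 96.8]
ft_force: [0.2, 0.3, -0.4]
finger_gap: 12.1
grip_force: 68.2
```

Run:
```python
from bench import r
from h import *
c,s=cur(r);print(c,s["time"]);w=r.snapshot("wrist");W=wcloud(w,s)
a=np.radians(c[3]+.5);g=c[:2]+63.9*np.array([np.cos(a),np.sin(a)])
zr=c[2]+42
x,pl,n=cup(W,g,42,zr-7,zr+5);print(g,x,pl,n)
t=fit_tray(W,(502,229.4),24.2);print(t);print("err wrist",t[2]-x,"err top",(533.2,243.2)-g)
```

```text
[542.9373219  181.68692108  62.96726878  96.78731681] 26.4
[534.83192408 245.07077175] [534.82228631 244.98539715] [ 1.69100374e-03 -9.92325055e-04  1.02794836e+02] 6409
(array([502.22584794, 231.74402961]), np.float64(23.638587269173758), array([533.37300643, 245.37687664]), array([451.84073862, 209.69089471]), np.float64(1.9375132705031886), 4777)
err wrist [-1.44927988  0.39147949] err top [-1.63192408 -1.87077175]
```

Request:
apply_moves([
  [-1, -0.5, -1.5, 10, 0, 0, 0],
  [-1, 0, 0, 10, 0, 0, 0],
  [-1, 0, 0, 10, 0, 0, 0],
  [-1, 0, 0, 8, 0, 0, 0],
  [-1, 0, 0, 6, 0, 0, 0],
  [-1, 0, 0, 4, 0, 0, 0],
  [-1, 0, 0, 3, 0, 0, 0],
  [-1, 0, 0, 1, 0, 0, 0],
])

```text
time: 27.25
tool_pos: [540.5, 180.8, 9.3]
tcp_rot: [-180.0, 0.0, 96.8]
ft_force: [0.1, -0.2, -0.6]
finger_gap: 12.4
grip_force: 68.3
```

Request:
apply_moves([
  [-1, 0, 0, 1, 0, 0, 0],
  [-1, 0, 0, 1, 0, 0, 0],
  [-1, 0, 0, 1, 0, 0, 0],
  [-1, 0, 0, 0, 0, 0, 0],
  [-1, 0, 0, 0, 0, 0, 0],
  [-1, 0, 0, 0, 0, 0, 0],
  [-0.4, 0, 0, 0, 0, 0, 0],
  [-0.4, 0, 0, 0, 0, 0, 0],
])

```text
time: 28.05
tool_pos: [542.2, 181.1, 8.1]
tcp_rot: [179.8, -0.0, 96.8]
ft_force: [0.1, 1.1, 6.8]
finger_gap: 25.4
grip_force: 3.1
```

Request:
apply_moves([
  [0, 0, 0, 0, 0, 0, 0],
  [0, 0, 0, 0, 0, 0, 0],
  [0, 0, 0, -5, 0, 0, 0],
  [0, 0, 0, -10, 0, 0, 0],
  [0, 0, 0, -20, 0, 0, 0],
  [0, 0, 0, -25, 0, 0, 0],
  [0, 0, 0, -30, 0, 0, 0],
  [0, 0, 0, -30, 0, 0, 0],
])

```text
time: 28.85
tool_pos: [540.2, 180.7, 128.2]
tcp_rot: [-180.0, 0.0, 96.8]
ft_force: [0.4, -0.2, -0.2]
finger_gap: 42.6
grip_force: 0.0
```

Run:
```python
from bench import r
from h import *
c,s=cur(r);print(c,s["time"]);w=r.snapshot("wrist");W=wcloud(w,s)
x,pl,n=cup(W,(533.2,244),42,42,54);print(x,pl,n)
t=fit_tray(W,(502,230),24.2);print(t)
u=np.array([np.cos(np.radians(t[1])),np.sin(np.radians(t[1]))]);d=x-t[0];print("cup in tray own y",d@u,"x",d@np.array([u[1],-u[0]]))
cv2.imwrite("pics/w5.png",w["color"])
```

```text
[540.17289434 180.70535806 128.15495399  96.78680399] 28.85
[532.89399397 244.06892947] [2.31779167e-03 2.11126285e-03 4.84752507e+01] 1754
(array([502.42264319, 232.16567988]), np.float64(23.93600151962615), array([533.49861619, 245.96002299]), array([452.15268685, 209.85130133]), np.float64(1.785632204844311), 4467)
cup in tray own y 32.68012892480513 x 1.483153077419341
```

View pics/w5.png

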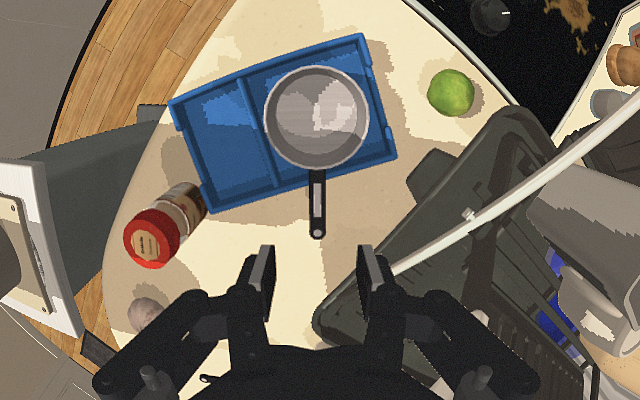

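The large cup sits centred in the square cell at (315,117), with its handle pointing toward -y. Next is the small cup.

Request:
apply_moves([
  [0, -32, -16, 0, 0, 0, 0],
  [0, -32, -16, 0, 0, 0, 0],
  [0, -32, -16, 0, 0, 0, 0],
  [0, -32, -16, 0, 0, 0, 0],
  [0, -32, -16, 0, 0, 0, 0],
  [0, -32, -17, 0, 0, 0, 0],
  [0, -32, -17, 0, 0, 0, 0],
  [0, -32, -17, 0, 0, 0, 0],
])

```text
time: 29.7
tool_pos: [440.1, -90.1, 127.2]
tcp_rot: [180.0, 0.0, 96.8]
ft_force: [-0.2, -1.0, 0.3]
finger_gap: 42.7
grip_force: 0.0
```

Request:
apply_moves([
  [0, 0, 0, 0, 0, 0, 0.5],
  [0, 0, 0, 0, 0, 0, 1],
  [0, 0, 0, 0, 0, 0, 1],
  [0, 0, 0, 0, 0, 0, 1],
  [0, 0, 0, 0, 0, 0, 1],
  [0, 0, 0, 0, 0, 0, 1],
  [0, 0, 0, 0, 0, 0, 1],
  [0, 0, 0, 0, 0, 0, 1],
])

```text
time: 30.5
tool_pos: [440.8, -88.9, 127.1]
tcp_rot: [180.0, -0.0, 59.1]
ft_force: [-0.8, 0.7, 0.1]
finger_gap: 42.7
grip_force: 0.0
```

Request:
apply_moves([
  [0, 0, 0, 0, 0, 0, 1],
  [0, 0, 0, 0, 0, 0, 1],
  [0, 0, 0, 0, 0, 0, 1],
  [0, 0, 0, 0, 0, 0, 1],
  [0, 0, 0, 0, 0, 0, 1],
  [0, 0, 0, 0, 0, 0, 1],
  [0, 0, 0, 0, 0, 0, 1],
  [0, 0, 0, 0, 0, 0, 1],
])

```text
time: 31.3
tool_pos: [440.7, -88.9, 127.1]
tcp_rot: [180.0, -0.0, 19.1]
ft_force: [0.5, 0.2, -0.0]
finger_gap: 42.4
grip_force: 0.0
```

Request:
apply_moves([
  [0, 0, 0, 0, 0, 0, 1],
  [0, 0, 0, 0, 0, 0, 0.5],
  [0, 0, 0, 0, 0, 0, 0],
  [0, 0, 0, 0, 0, 0, 0],
  [0, 0, 0, 0, 0, 0, 0],
  [0, 0, 0, 0, 0, 0, 0],
  [0, 0, 0, 0, 0, 0, 0],
  [0, 0, 0, 0, 0, 0, 0],
])

```text
time: 32.1
tool_pos: [440.7, -88.9, 126.6]
tcp_rot: [-180.0, 0.0, 11.8]
ft_force: [0.2, -0.1, 0.0]
finger_gap: 42.8
grip_force: 0.0
```

```bash
cat >> h.py <<'E'
def handle(W,c,R0,z):
    """cup centre and handle direction (deg) from a cloud"""
    x,pl,n=cup(W,c,R0,z-5,z+5)
    p=W[box(W,x,R0+60,z-8,z+6)][:,:2];d=np.hypot(*(p-x).T);p=p[(d>R0+8)&(d<R0+55)]
    v=np.median(p,0)-x; p=p[abs((p-x)@np.array([-v[1],v[0]])/np.hypot(*v))<14]
    l=cv2.fitLine(p.astype(np.float32),cv2.DIST_HUBER,0,.1,.1).ravel(); a=l[:2] if l[:2]@v>0 else -l[:2]
    v=p.mean(0)-x
    return x,n,np.degrees(np.arctan2(v[1],v[0])),np.degrees(np.arctan2(a[1],a[0])),p.mean(0),len(p)
E
python3 - <<'E'
from bench import r
from h import *
c,s=cur(r);print(c,s["time"]);w=r.snapshot("wrist");W=wcloud(w,s)
h=handle(W,(504,-86),27,50);print(h)
S=cloud(r.snapshot("top"));print(handle(S,(504,-86),27,50))
E
```

```text
[440.70857676 -88.90778782 126.5923702   11.79991348] 32.1
(array([505.34406966, -85.27496409]), 1010, np.float64(-175.38103956073803), np.float32(-171.26602), array([451.16596692, -89.65207601]), 955)
(array([505.13252652, -86.56098902]), 33, np.float64(19.250490632559774), np.float32(-44.400032), array([570.53937336, -63.71926717]), 8)
```

Request:
apply_moves([
  [0, 0, 0, 10, 0, 0, 0.96],
  [0, 7, 2, 20, 0, 0, 0],
  [0, 0, 0, 20, 0, 0, 0],
  [0, 0, 0, 20, 0, 0, 0],
  [0, 0, 0, 0, 0, 0, 0],
  [0, 0, 0, 0, 0, 0, 0],
  [0, 0, 0, 0, 0, 0, 0],
  [0, 0, 0, 0, 0, 0, 0],
])

```text
time: 33.0
tool_pos: [449.0, -90.4, 58.0]
tcp_rot: [179.9, -0.1, 7.0]
ft_force: [-0.5, 0.2, -0.2]
finger_gap: 42.6
grip_force: 0.0
```

Run:
```python
from bench import r
from h import *
c,s=cur(r);print(c,s["time"]);w=r.snapshot("wrist");W=wcloud(w,s)
h=handle(W,(505,-86),27,50);print(h)
p=W[box(W,h[0],75,42,54)];p=p[p[:,0]<470]
for lo in range(425,470,8):
    k=p[(p[:,0]>=lo)&(p[:,0]<lo+8)]
    if len(k):print(lo,len(k),np.percentile(k[:,1],[3,50,97]).round(1))
cv2.imwrite("pics/w6.png",w["color"])
```

```text
[448.95057128 -90.39195115  57.99418151   6.98612323] 33.0
(array([505.64331603, -85.41426594]), 1938, np.float64(-175.41142911296882), np.float32(-171.36136), array([451.36233779, -89.7707121 ]), 1548)
425 59 [-97.6 -90.6 -85.4]
433 236 [-97.9 -91.4 -84.9]
441 251 [-97.  -90.5 -84. ]
449 269 [-96.3 -89.7 -83.2]
457 279 [-95.5 -89.1 -82.5]
465 179 [-95.3 -88.7 -82.2]
```

View pics/w6.png

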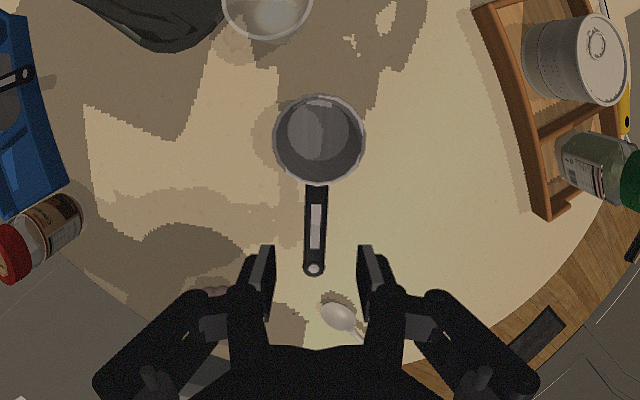

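The handle is centred at (315,230), about 5.5° against the tool's 7°, which is close enough. I'll descend and grip it.

Request:
apply_moves([
  [0, 0, 0, 10, 0, 0, 0.25],
  [0, 0, 0, 15, 0, 0, 0],
  [0, 0, 0, 15, 0, 0, 0],
  [0, 0, 0, 10, 0, 0, 0],
  [0, 0, 0, 1, 0, 0, 0],
  [0, 0, 0, 0, 0, 0, 0],
  [-1, 0, 0, 0, 0, 0, 0],
  [-1, 0, 0, 0, 0, 0, 0],
])

```text
time: 33.85
tool_pos: [448.6, -90.3, 6.4]
tcp_rot: [180.0, -0.1, 5.7]
ft_force: [0.3, 0.4, 0.2]
finger_gap: 14.5
grip_force: 0.0
```

Request:
apply_moves([
  [-1, 0, 0, 0, 0, 0, 0],
  [-1, 0, 0, 0, 0, 0, 0],
  [-1, 0, 0, 0, 0, 0, 0],
  [-1, 0, 0, -5, 0, 0, 0],
  [-1, 0, 0, -15, 0, 0, 0],
  [-1, 0, 0, -20, 0, 0, 0],
  [-1, 0, 0, -20, 0, 0, 0],
  [-1, 0, 0, -20, 0, 0, 0],
])

```text
time: 34.65
tool_pos: [447.6, -89.8, 86.2]
tcp_rot: [-180.0, 0.0, 5.7]
ft_force: [0.4, -1.1, -0.7]
finger_gap: 12.2
grip_force: 68.2
```

Request:
apply_moves([
  [-1, 0, 0, -15, 0, 0, 0],
  [-1, 0, 0, -15, 0, 0, 0],
  [-1, 0, 0, -15, 0, 0, 0],
  [-1, 0, 0, -5, 0, 0, 0],
  [-1, 0, 0, 0, 0, 0, 0],
  [-1, 0, 0, 0, 0, 0, 0],
  [-1, 0, 0, 0, 0, 0, 0],
  [-1, 0, 0, 0, 0, 0, 0],
])

```text
time: 35.45
tool_pos: [447.3, -89.9, 134.7]
tcp_rot: [-180.0, 0.1, 5.7]
ft_force: [0.4, -0.1, -0.3]
finger_gap: 12.1
grip_force: 68.2
```

Run:
```python
from bench import r
from h import *
c,s=cur(r);print(c,s["time"]);w=r.snapshot("wrist");W=wcloud(w,s)
zr=c[2]+43
x,pl,n=cup(W,(505.5,-85.5),27,zr-7,zr+5);print(x,pl,n);v=x-c[:2];L=np.hypot(*v);a=np.degrees(np.arctan2(v[1],v[0]));print("L",L,"rel ang",a-c[3])
T=np.array([532.9,244.0]);al=np.radians(235);p=T+L*np.array([np.cos(al),np.sin(al)]);yaw=55-(a-c[3]);print("target",p,yaw);plan(c,(*p,c[2],yaw))
```

```text
[447.34469073 -89.85588925 134.67974844   5.73788835] 35.45
[504.9660835  -84.75420142] [7.95216204e-03 1.09556322e-03 1.76592953e+02] 4070
L 57.84679872797833 rel ang -0.6782230703416179
target [499.72043933 196.61467657] 55.678223070341616
at yaw 5.7: tool dx 80.8 dy -279.8 dz -0.0, turn units -9.99
```

Request:
apply_moves([
  [-1, 6, -20, 0, 0, 0, 0],
  [-1, 10, -35, 0, 0, 0, 0],
  [-1, 11, -38, 0, 0, 0, 0],
  [-1, 11, -39, 0, 0, 0, 0],
  [-1, 11, -39, 0, 0, 0, 0],
  [-1, 11, -39, 0, 0, 0, 0],
  [-1, 11, -38, 0, 0, 0, 0],
  [-1, 10, -32, 0, 0, 0, 0],
])

```text
time: 36.3
tool_pos: [500.3, 198.8, 135.2]
tcp_rot: [-180.0, 0.0, 5.8]
ft_force: [0.5, -0.5, -0.2]
finger_gap: 12.4
grip_force: 68.3
```

Request:
apply_moves([
  [-1, 0, 0, 0, 0, 0, -0.5],
  [-1, 0, 0, 0, 0, 0, -1],
  [-1, 0, 0, 0, 0, 0, -1],
  [-1, 0, 0, 0, 0, 0, -1],
  [-1, 0, 0, 0, 0, 0, -1],
  [-1, 0, 0, 0, 0, 0, -1],
  [-1, 0, 0, 0, 0, 0, -1],
  [-1, 0, 0, 0, 0, 0, -1],
])

```text
time: 37.1
tool_pos: [500.3, 196.6, 135.1]
tcp_rot: [-180.0, 0.0, 43.4]
ft_force: [-0.4, -0.5, -0.8]
finger_gap: 12.0
grip_force: 68.3
```

Request:
apply_moves([
  [-1, 0, 0, 0, 0, 0, -1],
  [-1, 0, 0, 0, 0, 0, -1],
  [-1, 0, 0, 10, 0, 0, -0.5],
  [-1, 0, 0, 20, 0, 0, 0],
  [-1, 0, 0, 10, 0, 0, 0],
  [-1, 0, 0, 0, 0, 0, 0],
  [-1, 0, 0, 0, 0, 0, 0],
  [-1, 0, 0, 0, 0, 0, 0],
])

```text
time: 37.9
tool_pos: [501.2, 196.8, 96.6]
tcp_rot: [180.0, -0.1, 55.7]
ft_force: [-0.5, 0.2, 0.3]
finger_gap: 12.1
grip_force: 68.3
```

```bash
cat > nest.py <<'E'
from bench import r
from h import *
c,s=cur(r);print(c,s["time"],s["ft_force"]);w=r.snapshot("wrist");W=wcloud(w,s)
a=np.radians(c[3]-.7);g=c[:2]+57.8*np.array([np.cos(a),np.sin(a)]);zr=c[2]+43
x,pl,n=cup(W,g,27,zr-6,zr+5);print("small",g,x,pl,n)
xl,pl,n=cup(W,(532.9,244),42,44,54);print("large",xl,pl,n)
plan(c,(*(c[:2]+xl-x),c[2],c[3]));plan(c,(*(c[:2]+(532.9,244)-g),c[2],c[3]))
E
python3 nest.py
```

```text
[501.17966533 196.82221296  96.55620577  55.72976856] 37.9 [-0.53299174  0.16462776  0.32743109]
small [534.30777931 244.18641954] [533.80096182 243.89817187] [3.68384160e-03 7.28867694e-03 1.38770504e+02] 3921
large [532.41037807 243.48673346] [5.13718924e-03 6.05580010e-03 4.90307776e+01] 791
at yaw 55.7: tool dx -1.1 dy -0.9 dz -0.0, turn units -0.00
at yaw 55.7: tool dx -0.9 dy -1.1 dz -0.0, turn units -0.00
```

Request:
apply_moves([
  [-1, -1, -1, 10, 0, 0, 0],
  [-1, 0, 0, 15, 0, 0, 0],
  [-1, 0, 0, 15, 0, 0, 0],
  [-1, 0, 0, 15, 0, 0, 0],
  [-1, 0, 0, 10, 0, 0, 0],
  [-1, 0, 0, 6, 0, 0, 0],
  [-1, 0, 0, 3, 0, 0, 0],
  [-1, 0, 0, 2, 0, 0, 0],
])

```text
time: 38.75
tool_pos: [499.3, 196.5, 19.6]
tcp_rot: [180.0, -0.0, 55.7]
ft_force: [-0.3, 0.4, -0.9]
finger_gap: 12.1
grip_force: 68.3
```

Request:
apply_moves([
  [-1, 0, 0, 1.5, 0, 0, 0],
  [-1, 0, 0, 1.5, 0, 0, 0],
  [-1, 0, 0, 1, 0, 0, 0],
  [-1, 0, 0, 0.5, 0, 0, 0],
  [-1, 0, 0, 0, 0, 0, 0],
  [-1, 0, 0, 0, 0, 0, 0],
  [-0.4, 0, 0, 0, 0, 0, 0],
  [-0.4, 0, 0, 0, 0, 0, 0],
])

```text
time: 39.55
tool_pos: [499.2, 196.5, 15.0]
tcp_rot: [180.0, -0.0, 55.7]
ft_force: [-1.0, -1.1, 0.9]
finger_gap: 25.8
grip_force: 0.0
```

Request:
apply_moves([
  [-0.4, 0, 0, 0, 0, 0, 0],
  [-0.4, 0, 0, 0, 0, 0, 0],
  [-0.4, 0, 0, -5, 0, 0, 0],
  [-0.4, 0, 0, -10, 0, 0, 0],
  [-0.4, 0, 0, -20, 0, 0, 0],
  [-0.4, 0, 0, -25, 0, 0, 0],
  [-0.4, 0, 0, -30, 0, 0, 0],
  [0.5, 0, 0, -20, 0, 0, 0],
])

```text
time: 40.35
tool_pos: [500.2, 196.7, 128.5]
tcp_rot: [179.9, -0.1, 55.7]
ft_force: [0.5, 0.5, 1.2]
finger_gap: 39.1
grip_force: 0.0
```

Run:
```python
from bench import r
from h import *
c,s=cur(r);print(c,s["time"]);w=r.snapshot("wrist");W=wcloud(w,s)
print("small",cup(W,(533,244),27,54,64));print("large",cup(W,(532.9,244),42,44,53.5))
t=fit_tray(W,(502,230),24.2);print(t)
p=W[box(W,(412,143),40,98,115)];print("red",len(p),cv2.minEnclosingCircle(p[:,:2].astype(np.float32)))
cv2.imwrite("pics/w7.png",w["color"])
```

```text
[500.20124153 196.721632   128.49631137  55.7385701 ] 40.35
small (array([531.73793879, 243.25148431]), array([2.22555252e-03, 4.69562381e-03, 5.84567524e+01]), 1009)
large (array([532.94573152, 243.83872308]), array([5.97969064e-03, 8.97257588e-04, 4.90520379e+01]), 1459)
(array([502.67328104, 232.13438738]), np.float64(24.06384452389887), array([533.71839765, 245.99803533]), array([452.45323946, 209.70789805]), np.float64(1.6675707572645977), 3966)
red 575 ((420.1407470703125, 139.24505615234375), 20.300424575805664)
```

View pics/w7.png

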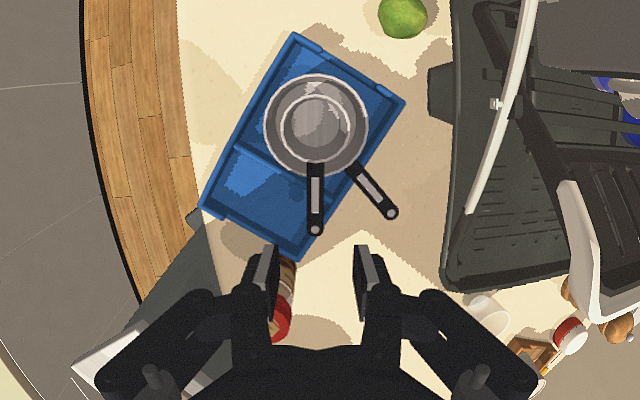

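The small cup is nested in the large one at (315,120). Both handles are clear of the narrow cell, and their tops read level. Next is the red jar.

Request:
apply_moves([
  [0.7, -15, -6, -10, 0, 0, 0],
  [0.7, -20, -9, 0, 0, 0, 0],
  [0.7, -20, -9, 0, 0, 0, 0],
  [0.7, -20, -9, 0, 0, 0, 0],
  [0.7, -19, -9.3, 0, 0, 0, 0],
  [0.7, 0, 0, 0, 0, 0, 0],
  [0.7, 0, 0, 0, 0, 0, 0],
  [0.7, 0, 0, 0, 0, 0, 0],
], squeeze=45)

```text
time: 41.2
tool_pos: [412.1, 142.9, 135.7]
tcp_rot: [180.0, -0.1, 55.7]
ft_force: [-1.1, -0.0, -0.3]
finger_gap: 72.4
grip_force: 0.0
```

Run:
```python
from bench import r
from h import *
c,s=cur(r);print(c,s["time"],s["finger_gap"]);w=r.snapshot("wrist");W=wcloud(w,s)
p=W[box(W,(412,143),40,98,115)];print("red",len(p),cv2.minEnclosingCircle(p[:,:2].astype(np.float32)),np.median(p[:,2]))
plan(c,(412.3,142.8,40,c[3]))
```

```text
[412.10006142 142.86377563 135.66301121  55.73762301] 41.2 72.42706068168964
red 3103 ((412.8262023925781, 144.7724609375), 22.396610260009766) 106.13672818405865
at yaw 55.7: tool dx 0.1 dy 0.2 dz 95.7, turn units -0.00
```

Request:
apply_moves([
  [0.7, 1, 0, 15, 0, 0, 0],
  [0.7, 0, 0, 20, 0, 0, 0],
  [0.7, 0, 0, 20, 0, 0, 0],
  [0.7, 0, 0, 20, 0, 0, 0],
  [0.7, 0, 0, 15, 0, 0, 0],
  [0.7, 0, 0, 5, 0, 0, 0],
  [0.7, 0, 0, 0, 0, 0, 0],
  [-1, 0, 0, 0, 0, 0, 0],
])

```text
time: 42.05
tool_pos: [412.5, 143.6, 40.8]
tcp_rot: [180.0, -0.0, 55.7]
ft_force: [0.0, -0.7, -0.3]
finger_gap: 59.6
grip_force: 0.0
```

Request:
apply_moves([
  [-1, 0, 0, 0, 0, 0, 0],
  [-1, 0, 0, 0, 0, 0, 0],
  [-1, 0, 0, 0, 0, 0, 0],
  [-1, 0, 0, 0, 0, 0, 0],
  [-1, 0, 0, 0, 0, 0, 0],
  [-1, 0, 0, 0, 0, 0, 0],
  [-1, 0, 0, 0, 0, 0, 0],
  [-1, 0, 0, 0, 0, 0, 0],
])

```text
time: 42.85
tool_pos: [412.7, 143.7, 41.3]
tcp_rot: [179.9, -0.1, 55.7]
ft_force: [-2.7, 1.3, 6.0]
finger_gap: 43.3
grip_force: 45.5
```

Request:
apply_moves([
  [-1, 0, 0, -5, 0, 0, 0],
  [-1, 0, 0, -10, 0, 0, 0],
  [-1, 0, 0, -15, 0, 0, 0],
  [-1, 0, 0, -15, 0, 0, 0],
  [-1, 0, 0, -15, 0, 0, 0],
  [-1, 0, 0, -10, 0, 0, 0],
  [-1, 0, 0, 0, 0, 0, 0],
  [-1, 0, 0, 0, 0, 0, 0],
])

```text
time: 43.65
tool_pos: [411.8, 143.3, 110.1]
tcp_rot: [180.0, -0.0, 55.7]
ft_force: [-0.0, -0.3, -1.6]
finger_gap: 43.6
grip_force: 45.8
```

Run:
```python
from bench import r
from h import *
c,s=cur(r);print(c,s["time"],s["finger_gap"],s["grip_force"])
plan(c,(449.5,214.5,50,c[3]))
```

```text
[411.83708146 143.3255235  110.05029282  55.73775587] 43.65 43.56289021253684 45.75301028943613
at yaw 55.7: tool dx 80.0 dy -8.9 dz 60.1, turn units -0.00
```

Request:
apply_moves([
  [-1, 8, -1, 0, 0, 0, 0],
  [-1, 13, -1.5, 0, 0, 0, 0],
  [-1, 13, -1.5, 0, 0, 0, 0],
  [-1, 13, -1.5, 0, 0, 0, 0],
  [-1, 13, -1.5, 0, 0, 0, 0],
  [-1, 13, -1, 0, 0, 0, 0],
  [-1, 7, -1, 0, 0, 0, 0],
  [-1, 0, 0, 0, 0, 0, 0],
])

```text
time: 44.45
tool_pos: [449.7, 215.6, 109.9]
tcp_rot: [-180.0, 0.0, 55.8]
ft_force: [-0.2, -0.6, -1.5]
finger_gap: 43.6
grip_force: 45.8
```

Request:
apply_moves([
  [-1, 0, 0, 5, 0, 0, 0],
  [-1, 0, 0, 10, 0, 0, 0],
  [-1, 0, 0, 10, 0, 0, 0],
  [-1, 0, 0, 10, 0, 0, 0],
  [-1, 0, 0, 8, 0, 0, 0],
  [-1, 0, 0, 5, 0, 0, 0],
  [-1, 0, 0, 0, 0, 0, 0],
  [-1, 0, 0, 0, 0, 0, 0],
])

```text
time: 45.25
tool_pos: [449.6, 214.6, 62.2]
tcp_rot: [180.0, -0.0, 55.7]
ft_force: [0.5, -1.1, -1.3]
finger_gap: 43.5
grip_force: 45.8
```

Request:
apply_moves([
  [-1, 0, 0, 6, 0, 0, 0],
  [-1, 0, 0, 4, 0, 0, 0],
  [-1, 0, 0, 2, 0, 0, 0],
  [-1, 0, 0, 1, 0, 0, 0],
  [-1, 0, 0, 1, 0, 0, 0],
  [-1, 0, 0, 0.5, 0, 0, 0],
  [-1, 0, 0, 0, 0, 0, 0],
  [-1, 0, 0, 0, 0, 0, 0],
])

```text
time: 46.05
tool_pos: [449.5, 214.6, 47.7]
tcp_rot: [180.0, -0.0, 55.7]
ft_force: [-1.1, 0.5, -0.6]
finger_gap: 43.5
grip_force: 45.8
```

Request:
apply_moves([
  [0.4, 0, 0, 0, 0, 0, 0],
  [0.4, 0, 0, 0, 0, 0, 0],
  [0.4, 0, 0, 0, 0, 0, 0],
  [0.4, 0, 0, 0, 0, 0, 0],
  [0.4, 0, 0, -5, 0, 0, 0],
  [0.4, 0, 0, -15, 0, 0, 0],
  [0.4, 0, 0, -25, 0, 0, 0],
  [0.4, 0, 0, -30, 0, 0, 0],
])

```text
time: 46.85
tool_pos: [448.5, 214.2, 122.7]
tcp_rot: [-179.9, 0.1, 55.7]
ft_force: [-0.3, 0.8, 0.1]
finger_gap: 59.6
grip_force: 0.0
```

Request:
apply_moves([
  [0.4, 0, 0, -30, 0, 0, 0],
  [0.4, -30, 0, -10, 0, 0, 0],
  [0.4, -40, 20, 0, 0, 0, 0],
  [0.4, -40, 30, 0, 0, 0, 0],
  [0.4, -40, 30, 0, 0, 0, 0],
  [0.4, -40, 30, 0, 0, 0, 0],
  [0.4, -40, 30, 0, 0, 0, 0],
  [0.4, -40, 30, 0, 0, 0, 0],
])

```text
time: 47.65
tool_pos: [437.8, -106.4, 163.4]
tcp_rot: [179.9, -0.0, 55.7]
ft_force: [1.4, -0.5, 0.7]
finger_gap: 59.8
grip_force: 0.0
```

```bash
cat > check.py <<'E'
from bench import r
from h import *
c,s=cur(r);print(c,s["time"]);S=r.snapshot("top");W=cloud(S)
def loc(t,x):
    u=np.array([np.cos(np.radians(t[1])),np.sin(np.radians(t[1]))]);d=np.array(x)-t[0];return "own x %.1f y %.1f"%(d@np.array([u[1],-u[0]]),d@u)
def disc(q,z,rad=40):
    p=W[box(W,q,rad,z-7,z+8)];
    return (cv2.minEnclosingCircle(p[:,:2].astype(np.float32)),np.median(p[:,2])) if len(p) else ((None,0),0)
b=fit_tray(W,(502,230),24.2);w=fit_tray(W,(573,-287),33.7);print(b,w)
L=cup(W,(532.9,244),42,44,53.5);M=cup(W,(532,243.5),27,53,64)
print("large",L,loc(b,L[0]),"small",M,M[0]-L[0])
for n,q,z,t in(("red",(450,214),112,b),("tin",(600,-269),73,w),("green",(526,-317),106,w),("timer",(715,-278),46,w),("glass",(581,-50),62,w)):
    (x,rr),zz=disc(q,z);print(n,x,rr,zz,loc(t,x) if x else 0)
cv2.imwrite("pics/end.png",cv2.resize(S["color"][90:300,190:480],None,fx=2.75,fy=2.75))
E
python3 check.py
```

```text
[ 437.78074284 -106.40105869  163.3815572    55.73966386] 47.65
(array([502.04498441, 229.37603199]), np.float64(24.096320758282435), array([533.08223788, 243.25727462]), array([451.83766262, 206.92108068]), np.float64(1.4665112607579216), 452) (array([ 573.16375384, -286.79697822]), np.float64(33.71732033590896), array([ 601.44448995, -267.92371764]), array([ 527.41550424, -317.32725268]), np.float64(1.5751417654954973), 511)
large (array([532.31801491, 241.44076468]), array([-2.91112949e-03, -1.19147868e-02,  4.82266806e+01]), 129) own x 1.3 y 32.6 small (array([531.21558968, 240.824961  ]), array([ 6.97299453e-03, -1.65012587e-02,  5.72102837e+01]), 89) [-1.10242523 -0.61580368]
red (448.64910888671875, 213.3892822265625) 21.920730590820312 111.08069941363664 own x -7.2 y -55.3
tin (600.0040893554688, -269.0579833984375) 32.9064826965332 69.93872449701087 own x 0.1 y 32.2
green (526.843505859375, -317.8271179199219) 21.64644432067871 106.39357753737272 own x 0.1 y -55.8
timer (715.9879150390625, -279.5350341796875) 28.131113052368164 44.07982187410414 own x 73.2 y 122.8
glass (581.8394165039062, -50.669742584228516) 24.376543045043945 60.49380208303671 own x -191.6 y 138.3
```

View pics/end.png

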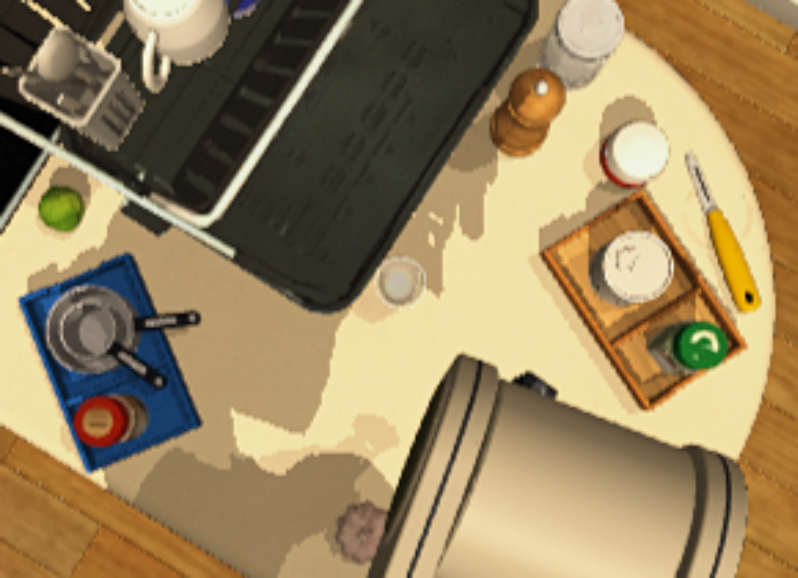

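Both kits are in place within tolerance, and the timer and glass haven't moved. Handing in.

```bash
python3 -c "
from bench import r
print(r.hand_in())"
```

```text
the job is handed in; nothing more can be done
None
```

Both recipe kits are made up and handed in after about 48 s of the 136 s allowed. In the last camera check every item was upright and well within tolerance of its place and the timer and glass hadn't moved; no verdict came back from the hand-in.

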